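Clamp the washed power modules on the drying rail and set the air

ROBOT

A 6-joint arm with a two-finger parallel gripper is mounted at the origin on a cart in front of the work surface, level with it; the furniture and walls round the work are solid. World frame = base frame: x ahead of the robot, y to its left, z up, the work surface at z = 0. Lengths are in mm, angles in rad, forces in N, time in s.
With the tool pointing down it reaches from about 275 to 1000 mm from the base axis. Payload 8.4 kg.
Tool frame: the origin (TCP) lies midway between the tips of the shut fingers; the grasp point (between the pads) lies 19 mm behind it; z points along the fingers, y is the line along which they close (so a half turn about z gives the same grasp; the last joint's range is limited). The gripper opens to 85 mm and grips with 20 to 120 N. Pads are 22 mm wide; open, the fingers measure 114 mm over their backs; the gripper's body (76 mm by 85 mm) begins 54 mm behind the grasp point. The pads swing forward as they close: fully open they stand 13 mm farther back than shut.
Start: joints at [-1.292, 0.353, 1.633, -0, 1.155, -0.002], TCP at [173.201, -600.524, 231.281] pointing down, gripper open.
Joint ranges: [-2.63, 2.63], [-0.92, 2.1], [0.06, 2.66], [-1.3, 4.44], [0, 2.69], [-3.02, 3.02]. Speed limits (rad/s): [2.22, 2.22, 2.79, 3.14, 3.14, 3.14].

INTERFACE

Orientations are given as [roll, pitch, yaw] about the fixed x, y, z axes, in that order (R = Rz(yaw) Ry(pitch) Rx(roll)).
In Python, from rig import r gives the robot as it stands.
- The arm moves only by the tool servo_tool, never from a script. Its argument "deltas" is a list of rows, each an object of numbers: "x", "y", "z": the shift along the world's x, y, z in mm; "rx", "ry", "rz": the turn, a rotation vector about the world's x, y, z in rad; "gripper": the gripper's target within -1 to 1 (fully open at 1, half-way at 0, shut at -1). A call has 1 to 10 rows; each row is the pose to reach, as a shift and turn from the pose commanded when the call began; what a row does not reach only later rows make up. A row lasts 1/10 s, in which the tool goes at most 50 mm and 8.59 degrees, less where a joint would pass 70% of its speed; a pose out of reach is approached as far as the arm can. A call with a gripper value outside its range is refused whole. The fingers move at their own pace and stop on an object; "newtons" is the grip in N (left out, the last holds). Time passes only in rows, so rows that repeat a pose let the fingers close. It gives the time, the measured TCP pose, the force, the opening and the grip force at its end, in the units of the state.
- r.sense(): the state, without advancing time (a new reading comes with each control period).
- r.grab_frame(name): name is "scene" or "top" or "wrist"; returns the picture (480x640x3 uint8, blue, green, red); there is no depth.
- r.camera_params(name): a dict with "mtx" (3x3 intrinsics, pixels), "eye" and "orientation" of the camera in the world. Camera axes: x right, y down, z forward; pixel columns grow to the right and rows downward; lengths in mm; the calibration is good to about 2 mm. A picture is of the moment at which its call begins: read the wrist's pose just before it. camera_params takes no time and is no camera call; for the wrist camera it gives the pose at the moment of the call.
- r.sign_off(): hands the job in; it is judged then, once.
Trained networks look in the newest picture that a camera, given by its name, has taken for a name from the list of things; names that differ only in an ending like _2 or _b are one class to them, and where a whole thing is asked for, a point or a joint stands for the part that bears it (a point fixed in the world has none). Each returns a list of dicts, best first, with "conf" (0 to 1); they miss things now and then, are a little off and sometimes report something else, mostly with a low value. They report only what shows in the picture. A call takes as long as a camera call.
- r.recognise(name, camera): "box" ([left, top, width, height] in pixels, round what is visible of it).
The state is a dict: "clock": time; "qpos": joint angles; "qvel": joint speeds; "joint_efforts": joint torques, N m; "eef_pos": TCP position; "tcp_rot": TCP orientation; "contact_force": force on the tool from outside, world axes, zero at the start; "wrist_torque": the same for the moment, N m; "opening": opening from 0.0 (shut) to 1.0 (fully open); "grasp_force": force on a finger pad.
Only numpy, scipy, OpenCV 4.12 (cv2) and the standard library are available. Lean on these libraries where they do the work, as an engineer would, in place of code of your own. Each camera call takes 0.05 s, during which the arm holds its last target. There are 200 camera calls.

TASK

Shut the drying rail's air valve. With the air off, stand every grey power module in a bay of its own, lengthwise against the right-hand side of an air blade with its rear end up to the bar, and fix it with one spring clamp that grips blade and module together at their near ends. When all the modules are clamped, open the valve until its lever is in line with the dark setting tab on the scale, and leave the multimeter, jar and tape where they are.

Things in the scene. Friction and masses are not known exactly. Their poses are not given: they have to be found in the camera images.
- rail: Fixed aluminium drying rail: a bar 40 x 280 x 40 mm high; origin under the bar's middle axis, its x points away from the robot, y to the left. Three air blades (plates 6 thick, 20 high, 90 mm apart) reach 86 mm from the bar's front towards the robot. At its left end the ball valve, at its right end a gauge.
- bay1 (a point): Rightmost bay: point on the bench where the centre of a seated module's underside belongs, right (-y) of its blade. x runs along the blade to the bar, y left. Blade's right face 12 mm to +y, blade's free end 43 mm to -x, bar's front 43 mm to +x. A clamp over the free ends of blade and module lies flat on the bench, centre line along x at y = +3 mm, pivot 78 mm to -x of this point.
- bay2 (a point): Middle bay, the same.
- bay3 (a point): Leftmost bay, nearest the valve, the same.
- valve (a joint): Angle (rad) of the ball valve's lever at the left end of the rail: 0 = shut, lever at right angles to the bar, pointing to the robot side (-x of the bays); it grows clockwise seen from above, towards the rail's left (+y), to 1.57 fully open. Stays where it is left (about 2 N at the grip); it stops at 0. When shut, its tip reaches 98 mm from the axis, 79 mm high.
- valve_axis (a point): Point on the lever's vertical turning axis, at the height of the lever's middle (71 mm over the bench). Axes as the bays'.
- lever_grip (a point): Middle of the lever's black grip, 74 mm from the axis; the grip is 50 long, 13 wide and 16 high, nothing beneath it for 40 mm.
- tab (a joint): Angle (rad) at which the dark steel setting tab stands on the rim of the white quadrant scale under the lever, counted as the valve's. The lever is in line with the tab when both joints read the same. The tab cannot be moved by the robot.
- tab_mark (a point): The upstanding end (9 x 9 mm) of the setting tab, 58 mm from the lever's axis, below the lever.
- module1: Grey power module with vent slots: body 84 (x) x 24 (y) x 22 mm high, on it a narrower nose 56 x 14 mm that reaches to 46 mm high (grip the nose across its 14 mm). Origin: centre of the underside; x along its length; either end may face the rail. 0.18 kg. They start on the green towel, which is 2.5 mm thick. Two or three modules are present.
- module2: Grey power module with vent slots: body 84 (x) x 24 (y) x 22 mm high, on it a narrower nose 56 x 14 mm that reaches to 46 mm high (grip the nose across its 14 mm). Origin: centre of the underside; x along its length; either end may face the rail. 0.18 kg.
- module3: Grey power module with vent slots: body 84 (x) x 24 (y) x 22 mm high, on it a narrower nose 56 x 14 mm that reaches to 46 mm high (grip the nose across its 14 mm). Origin: centre of the underside; x along its length; either end may face the rail. 0.18 kg.
- clamp1: Black spring clamp lying flat, 110 long, 24 thick, hinge upright. Origin: pivot, on the underside. Own x: pivot to jaw tips; handles at -x. Squeezing the handles (along y, 8 N) opens the jaws; let go, they spring shut. Shut: handles splayed, 62 wide at their ends 56 behind the pivot, 53 wide 44 behind. Open to its stop: handles parallel, 18 wide, 14 to 56 behind; jaw pads over 40 apart.
- clamp1_jaw (a joint): Opening angle (rad) between the arms of clamp1: 0 shut, about 0.53 when it holds 30 mm, 0.83 at the stop.
- clamp2: Spring clamp like clamp1. Grey jaw pads 34 to 54 mm ahead of the pivot, parallel when they hold 30 mm (handles then 31 wide 44 behind the pivot). This frame (of all clamps) is that of the left (+y) arm: with the jaws open by the angle t (joint) the clamp's centre line points at this frame's yaw minus t/2. 0.09 kg.
- clamp2_jaw (a joint): Opening angle (rad) between the arms of clamp2: 0 shut, about 0.53 when it holds 30 mm, 0.83 at the stop.
- clamp3: Spring clamp like clamp1. One clamp for each module; if only two modules are present, one clamp is spare.
- clamp3_jaw (a joint): Opening angle (rad) between the arms of clamp3: 0 shut, about 0.53 when it holds 30 mm, 0.83 at the stop.
- multimeter: Yellow multimeter, 130x66x39 mm; bystander. Origin: centre of the underside.
- flux_jar: Yellow-capped jar, 45x45x30 mm; bystander. Origin: centre of the underside.
- masking_tape: Roll of masking tape, 94 mm across; bystander. Origin: centre of the underside.

How it is judged (in metres and radians):
On the way, in this order (a step that is already met when the one before it is completed fails the run):
1. the air valve is shut (within 0.06 rad) (value of joint valve below 0.06 rad), for 0.2 s.
2. every module is against its blade and clamped to it, the valve still shut (within 0.1 rad) (angle between each of module1, module2, module3's own z axis and vertical below 0.12 rad and linear speed of each of module1, module2, module3 below 0.02 m/s and ((y of module1 in the frame of bay1 between -0.004 and 0.004 m and x of module1 in the frame of bay1 between -0.01 and 0.01 m and z of module1 in the frame of bay1 below 0.006 m and angle between the x axis of module1 and the x axis of bay1, either way round below 0.1 rad) or (y of module1 in the frame of bay2 between -0.004 and 0.004 m and x of module1 in the frame of bay2 between -0.01 and 0.01 m and z of module1 in the frame of bay2 below 0.006 m and angle between the x axis of module1 and the x axis of bay2, either way round below 0.1 rad) or (y of module1 in the frame of bay3 between -0.004 and 0.004 m and x of module1 in the frame of bay3 between -0.01 and 0.01 m and z of module1 in the frame of bay3 below 0.006 m and angle between the x axis of module1 and the x axis of bay3, either way round below 0.1 rad)) and ((contact force between clamp1 and module1 above 1 N and contact force between clamp1 and rail above 1 N) or (contact force between clamp2 and module1 above 1 N and contact force between clamp2 and rail above 1 N) or (contact force between clamp3 and module1 above 1 N and contact force between clamp3 and rail above 1 N)) and ((y of module2 in the frame of bay1 between -0.004 and 0.004 m and x of module2 in the frame of bay1 between -0.01 and 0.01 m and z of module2 in the frame of bay1 below 0.006 m and angle between the x axis of module2 and the x axis of bay1, either way round below 0.1 rad) or (y of module2 in the frame of bay2 between -0.004 and 0.004 m and x of module2 in the frame of bay2 between -0.01 and 0.01 m and z of module2 in the frame of bay2 below 0.006 m and angle between the x axis of module2 and the x axis of bay2, either way round below 0.1 rad) or (y of module2 in the frame of bay3 between -0.004 and 0.004 m and x of module2 in the frame of bay3 between -0.01 and 0.01 m and z of module2 in the frame of bay3 below 0.006 m and angle between the x axis of module2 and the x axis of bay3, either way round below 0.1 rad)) and ((contact force between clamp1 and module2 above 1 N and contact force between clamp1 and rail above 1 N) or (contact force between clamp2 and module2 above 1 N and contact force between clamp2 and rail above 1 N) or (contact force between clamp3 and module2 above 1 N and contact force between clamp3 and rail above 1 N)) and ((y of module3 in the frame of bay1 between -0.004 and 0.004 m and x of module3 in the frame of bay1 between -0.01 and 0.01 m and z of module3 in the frame of bay1 below 0.006 m and angle between the x axis of module3 and the x axis of bay1, either way round below 0.1 rad) or (y of module3 in the frame of bay2 between -0.004 and 0.004 m and x of module3 in the frame of bay2 between -0.01 and 0.01 m and z of module3 in the frame of bay2 below 0.006 m and angle between the x axis of module3 and the x axis of bay2, either way round below 0.1 rad) or (y of module3 in the frame of bay3 between -0.004 and 0.004 m and x of module3 in the frame of bay3 between -0.01 and 0.01 m and z of module3 in the frame of bay3 below 0.006 m and angle between the x axis of module3 and the x axis of bay3, either way round below 0.1 rad)) and ((contact force between clamp1 and module3 above 1 N and contact force between clamp1 and rail above 1 N) or (contact force between clamp2 and module3 above 1 N and contact force between clamp2 and rail above 1 N) or (contact force between clamp3 and module3 above 1 N and contact force between clamp3 and rail above 1 N)) and value of joint valve below 0.1 rad), for 0.2 s.
At the end, for the whole second after the job is handed in: Every module present stands upright in a bay, within 4 mm sideways, 10 mm lengthwise and 0.1 rad of its seat, at rest, with a clamp pressing on it and on the rail with over 1 N each; the valve lever stands within 0.07 rad of the setting tab (angle between each of module1, module2, module3's own z axis and vertical below 0.12 rad and linear speed of each of module1, module2, module3 below 0.02 m/s and ((y of module1 in the frame of bay1 between -0.004 and 0.004 m and x of module1 in the frame of bay1 between -0.01 and 0.01 m and z of module1 in the frame of bay1 below 0.006 m and angle between the x axis of module1 and the x axis of bay1, either way round below 0.1 rad) or (y of module1 in the frame of bay2 between -0.004 and 0.004 m and x of module1 in the frame of bay2 between -0.01 and 0.01 m and z of module1 in the frame of bay2 below 0.006 m and angle between the x axis of module1 and the x axis of bay2, either way round below 0.1 rad) or (y of module1 in the frame of bay3 between -0.004 and 0.004 m and x of module1 in the frame of bay3 between -0.01 and 0.01 m and z of module1 in the frame of bay3 below 0.006 m and angle between the x axis of module1 and the x axis of bay3, either way round below 0.1 rad)) and ((contact force between clamp1 and module1 above 1 N and contact force between clamp1 and rail above 1 N) or (contact force between clamp2 and module1 above 1 N and contact force between clamp2 and rail above 1 N) or (contact force between clamp3 and module1 above 1 N and contact force between clamp3 and rail above 1 N)) and ((y of module2 in the frame of bay1 between -0.004 and 0.004 m and x of module2 in the frame of bay1 between -0.01 and 0.01 m and z of module2 in the frame of bay1 below 0.006 m and angle between the x axis of module2 and the x axis of bay1, either way round below 0.1 rad) or (y of module2 in the frame of bay2 between -0.004 and 0.004 m and x of module2 in the frame of bay2 between -0.01 and 0.01 m and z of module2 in the frame of bay2 below 0.006 m and angle between the x axis of module2 and the x axis of bay2, either way round below 0.1 rad) or (y of module2 in the frame of bay3 between -0.004 and 0.004 m and x of module2 in the frame of bay3 between -0.01 and 0.01 m and z of module2 in the frame of bay3 below 0.006 m and angle between the x axis of module2 and the x axis of bay3, either way round below 0.1 rad)) and ((contact force between clamp1 and module2 above 1 N and contact force between clamp1 and rail above 1 N) or (contact force between clamp2 and module2 above 1 N and contact force between clamp2 and rail above 1 N) or (contact force between clamp3 and module2 above 1 N and contact force between clamp3 and rail above 1 N)) and ((y of module3 in the frame of bay1 between -0.004 and 0.004 m and x of module3 in the frame of bay1 between -0.01 and 0.01 m and z of module3 in the frame of bay1 below 0.006 m and angle between the x axis of module3 and the x axis of bay1, either way round below 0.1 rad) or (y of module3 in the frame of bay2 between -0.004 and 0.004 m and x of module3 in the frame of bay2 between -0.01 and 0.01 m and z of module3 in the frame of bay2 below 0.006 m and angle between the x axis of module3 and the x axis of bay2, either way round below 0.1 rad) or (y of module3 in the frame of bay3 between -0.004 and 0.004 m and x of module3 in the frame of bay3 between -0.01 and 0.01 m and z of module3 in the frame of bay3 below 0.006 m and angle between the x axis of module3 and the x axis of bay3, either way round below 0.1 rad)) and ((contact force between clamp1 and module3 above 1 N and contact force between clamp1 and rail above 1 N) or (contact force between clamp2 and module3 above 1 N and contact force between clamp2 and rail above 1 N) or (contact force between clamp3 and module3 above 1 N and contact force between clamp3 and rail above 1 N)) and angle between the x axis of lever_grip and the x axis of tab_mark, either way round below 0.07 rad and velocity of joint valve below 0.05 rad/s); the robot touches nothing.
It fails at once if the multimeter, the jar or the roll of tape is moved by more than 30 mm (distance of any of multimeter, flux_jar, masking_tape from where it was at the start of the episode above 0.03 m).
Of module1, module2, module3 only 2 to 3 are there at a start; the rules pass over those that are not, and their reading is None.
At some moment in a run one of module1, module2, module3, clamp1, clamp2, clamp3 may be knocked a few centimetres aside while the robot is not near it.
Once in a run the grip may slacken for a moment while it holds something.
It also fails if it takes over 210 s, if anything falls off the work surface, if the arm or the gripper's body presses on something with over 40 N, if the wrist force passes 120 N, or if a joint passes its speed limit or range.

## Working session

There is one attempt and no reset: what is moved stays moved. The work goes in short steps, Python scripts to look and compute and a tool call to move; the robot and the scene stay as the last step left them, time stands still between calls to the robot, and variables do not carry over. Pictures are saved under pics/ and viewed, at most 14 in all, crops included, and the job is handed in when it is done.

Besides the shell and the picture viewer there is one more tool, called after "Request:" as name(argument=value, ...), one argument or row to a line, values as JSON. servo_tool: Moves the arm, as the interface text tells. Its arguments: {"type":"object","properties":{"deltas":{"type":"array","items":{"type":"object","properties":{"x":{"type":"number"},"y":{"type":"number"},"z":{"type":"number"},"rx":{"type":"number"},"ry":{"type":"number"},"rz":{"type":"number"},"gripper":{"type":"number"}}}},"newtons":{"type":"number"}},"required":["deltas"]}

```bash
ls; mkdir -p pics; python3 - <<'E'
from rig import r
import cv2
s=r.sense();print(s)
for c in ["scene","top"]:
    im=r.grab_frame(c);cv2.imwrite(f"pics/{c}0.png",im);p=r.camera_params(c);print(c,p)
    for n in ["rail","valve","lever_grip","tab_mark","module1","clamp1","multimeter","flux_jar","masking_tape"]:
        print(n,[( [round(v) for v in d['box']],round(d['conf'],2)) for d in r.recognise(n,c)][:5])
E
```

```text
pics
{'clock': 0.0, 'qpos': array([-1.29239457e+00,  3.53641476e-01,  1.63413601e+00, -2.95894547e-05,
        1.15519913e+00, -2.41114629e-03]), 'qvel': array([ 0.00060793, -0.000395  ,  0.00141267, -0.00152526, -0.00046343,
       -0.00058921]), 'joint_efforts': array([-4.40208960e-04, -6.05254269e+01, -3.42071342e+01, -2.29026418e-04,
        9.15649754e-03,  3.52879658e-05]), 'eef_pos': array([ 173.06391638, -600.06528559,  230.5650457 ]), 'tcp_rot': array([-3.14020863e+00,  2.37170896e-05,  2.80824889e-01]), 'contact_force': array([ 0.4844017 , -0.10357021,  0.9538039 ]), 'wrist_torque': array([ 0.01333564,  0.04041333, -0.01037549]), 'grasp_force': 0.0, 'opening': 1.0069388510463946}
scene {'mtx': array([[541.77449621,   0.        , 321.76836576],
       [  0.        , 541.77449621, 252.13792006],
       [  0.        ,   0.        ,   1.        ]]), 'eye': array([  16.76608937, 1131.45113456, 1166.43259034]), 'orientation': array([-2.28670391, -0.00514436, -2.69841355])}
rail [([245, 219, 100, 98], 0.61)]
valve [([259, 276, 11, 28], 0.59)]
lever_grip [([259, 275, 10, 30], 0.48)
[... 498 characters left out ...]
245.82563841],
       [  0.        ,   0.        ,   1.        ]]), 'eye': array([ 353.10245388,   37.032401  , 1269.63655869]), 'orientation': array([-2.96000324, -0.00508889, -1.59925101])}
rail [([220, 210, 202, 65], 0.74)]
valve [([220, 211, 47, 25], 0.65)]
lever_grip [([221, 213, 46, 23], 0.81), ([220, 203, 201, 73], 0.21)]
tab_mark [([160, 271, 41, 15], 0.65)]
module1 [([152, 313, 41, 14], 0.75), ([163, 270, 37, 19], 0.62), ([165, 231, 34, 19], 0.61), ([450, 335, 56, 29], 0.3)]
clamp1 [([230, 271, 29, 44], 0.71), ([428, 268, 26, 50], 0.65), ([469, 255, 29, 47], 0.56)]
multimeter [([450, 334, 59, 29], 0.91)]
flux_jar [([420, 346, 24, 22], 0.75)]
masking_tape [([428, 266, 26, 48], 0.61)]
```

```bash
python3 - <<'E'
import cv2
a=cv2.imread("pics/top0.png")[190:390,130:530];cv2.imwrite("pics/t0c.png",cv2.resize(a,(800,400),interpolation=cv2.INTER_CUBIC))
a=cv2.imread("pics/scene0.png")[180:400,200:460];cv2.imwrite("pics/s0c.png",cv2.resize(a,None,fx=2.7,fy=2.7,interpolation=cv2.INTER_CUBIC))
E
```

```text
(no output)
```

View pics/t0c.png

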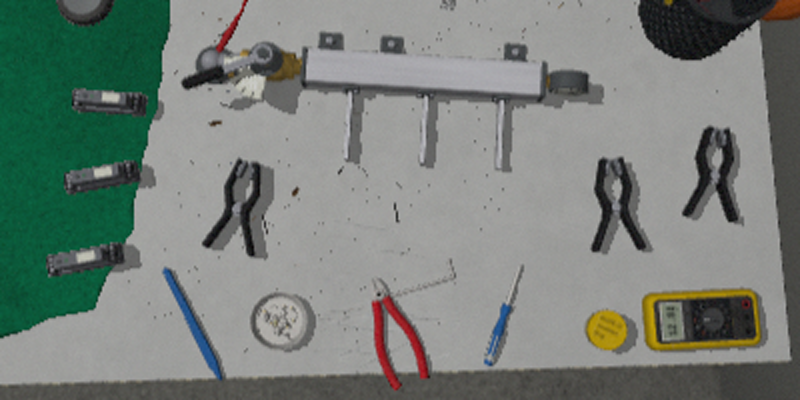

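View pics/s0c.png

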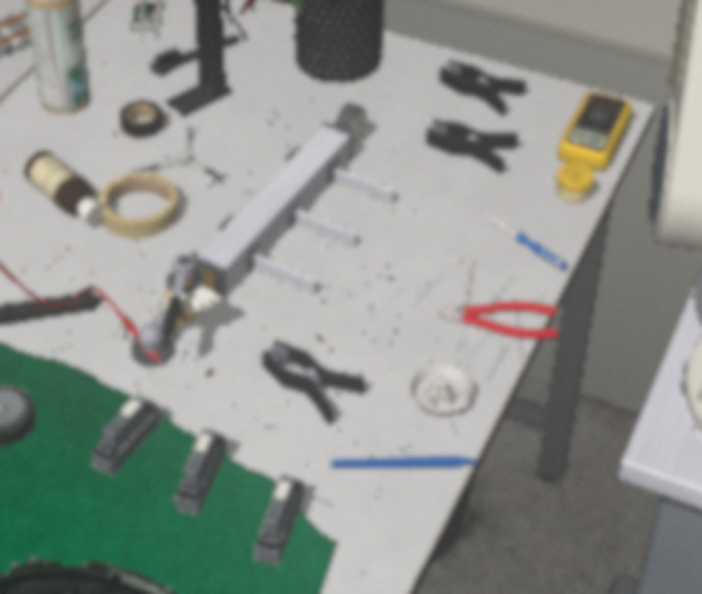

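```bash
cat > h.py <<'E'
import numpy as np,cv2
from scipy.spatial.transform import Rotation as R
from rig import r
def cam(c):
    p=r.camera_params(c);return p['mtx'],np.array(p['eye']),R.from_euler('xyz',p['orientation']).as_matrix()
def p2w(cm,uv,z):
    K,e,M=cm
    d=M@np.linalg.inv(K)@np.array([uv[0],uv[1],1.]);return e+d*(z-e[2])/d[2]
def w2p(cm,P):
    K,e,M=cm;q=K@(M.T@(np.asarray(P,float)-e));return q[:2]/q[2]
def snap(name,c="wrist"):
    s=r.sense();cm=cam(c);im=r.grab_frame(c);cv2.imwrite(f"pics/{name}.png",im);np.save(f"pics/{name}.npy",np.array([cm[0],np.diag(cm[1]),cm[2]]));return im,cm
def load(name):
    a=np.load(f"pics/{name}.npy");return a[0],np.diag(a[1]),a[2]
E
python3 - <<'E'
from h import *
cm=cam("top")
f=lambda u,v,z:p2w(cm,(u/2+130-.25,v/2+190-.25),z).round(0)[:2]
for n,u,v,z in [("nl",303,87,40),("fl",306,47,40),("fr",545,62,40),("nr",543,101,40),("b3",349,160,20),("b2",424,164,20),("b1",503,168,20),("axis",265,52,71),("lever tip",185,83,71),("m a",108,99,46),("m b",104,176,46),("m c",85,258,46),
("ma l",73,90,22),("ma r",146,102,22),("mb l",66,183,22),("mb r",139,172,22),("mc l",48,266,22),("mc r",122,252,22),
("c1 piv",240,209,24),("c1 tip",249,163,24),("c1 h",207,244,24),("c1 h2",252,252,24),
("c2 piv",617,204,24),("c2 tip",613,161,24),("c2 h",597,249,24),("c2 h2",645,248,24),
("c3 piv",716,174,24),("c3 tip",718,130,24),("c3 h",688,215,24),("c3 h2",735,219,24)]: print(n,f(u,v,z))
p=r.camera_params("wrist");s=r.sense();M=R.from_euler('xyz',s['tcp_rot']).as_matrix()
print("wrist in tool",M.T@(p['eye']-s['eef_pos']),(M.T@R.from_euler('xyz',p['orientation']).as_matrix()).round(2),p['mtx'])
E
```

```text
nl [611. 127.]
fl [659. 123.]
fr [ 634. -158.]
nr [ 587. -153.]
b3 [527.  76.]
b2 [519. -12.]
b1 [ 512. -105.]
axis [647. 168.]
lever tip [613. 259.]
m a [602. 353.]
m b [512. 355.]
m c [420. 375.]
ma l [619. 400.]
ma r [602. 314.]
mb l [508. 406.]
mb r [519. 321.]
mc l [413. 424.]
mc r [427. 339.]
c1 piv [472. 203.]
c1 tip [526. 192.]
c1 h [433. 241.]
c1 h2 [422. 189.]
c2 piv [ 466. -235.]
c2 tip [ 516. -233.]
c2 h [ 415. -208.]
c2 h2 [ 414. -264.]
c3 piv [ 498. -353.]
c3 tip [ 550. -359.]
c3 h [ 451. -316.]
c3 h2 [ 445. -370.]
wrist in tool [ 7.24318155e+01  1.75014784e-02 -1.42596226e+02] [[ 0.   -0.96 -0.28]
 [ 1.    0.   -0.  ]
 [ 0.   -0.28  0.96]] [[352.61765638   0.         319.03461531]
 [  0.         352.61765638 243.09309535]
 [  0.           0.           1.        ]]
```

Request:
servo_tool(
  deltas=[
    {"x": 20,"y": 40,"z": 20,"rz": -0.03},
    {"x": 40,"y": 80,"z": 40,"rz": -0.06},
    {"x": 60,"y": 120,"z": 60,"rz": -0.09},
    {"x": 80,"y": 160,"z": 70,"rz": -0.12},
    {"x": 100,"y": 200,"z": 70,"rz": -0.15},
    {"x": 120,"y": 240,"z": 70,"rz": -0.18},
    {"x": 140,"y": 280,"z": 70,"rz": -0.21},
    {"x": 160,"y": 320,"z": 70,"rz": -0.24},
    {"x": 180,"y": 360,"z": 70,"rz": -0.28},
    {"x": 200,"y": 400,"z": 70,"rz": -0.28},
  ],
)

```text
invalid input
```

Request:
servo_tool(
  deltas=[
    {"x": 20,"y": 40},
    {"x": 40,"y": 80},
    {"x": 60,"y": 120},
    {"x": 80,"y": 160},
    {"x": 100,"y": 200},
    {"x": 120,"y": 240},
    {"x": 140,"y": 280},
    {"x": 160,"y": 320},
    {"x": 190,"y": 350},
    {"x": 190,"y": 350},
  ],
)

```text
invalid input
```

```bash
python3 - <<'E'
from h import *
im,cm=snap("w1");s=r.sense();print(s['eef_pos'],s['tcp_rot'])
for n in ["rail","lever_grip","tab_mark","module1","clamp1"]:
    print(n,[( [round(v) for v in d['box']],round(d['conf'],2)) for d in r.recognise(n,"wrist")][:5])
E
```

```text
[ 173.1970574  -600.54819558  231.30153185] [ 3.14155507e+00 -1.04912742e-06  2.80772847e-01]
rail []
lever_grip []
tab_mark []
module1 []
clamp1 []
```

View pics/w1.png

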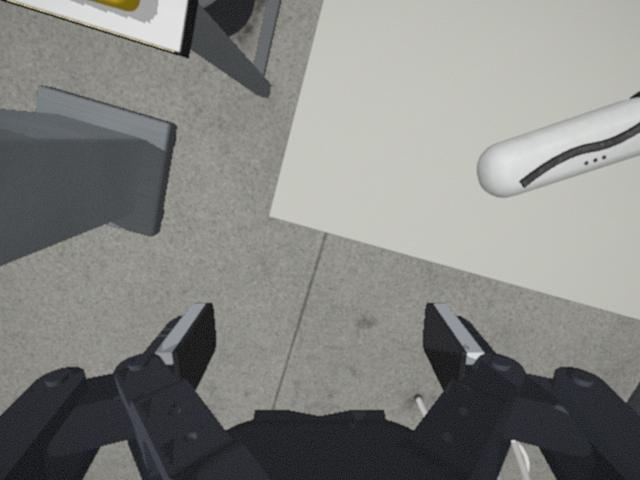

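Request:
servo_tool(
  deltas=[
    {"x": 20,"y": 40,"z": 20,"rx": 0,"ry": 0,"rz": -0.03,"gripper": 1},
    {"x": 40,"y": 80,"z": 40,"rx": 0,"ry": 0,"rz": -0.06,"gripper": 1},
  ],
  newtons=40,
)

```text
clock: 1.5
eef_pos: [213.0, -519.7, 270.7]
tcp_rot: [-3.14, 0.0, 0.218]
contact_force: [1.1, -0.3, 0.5]
opening: 0.999
grasp_force: 0.0
```

Request:
servo_tool(
  deltas=[
    {"x": 20,"y": 40,"z": 10,"rz": -0.03},
    {"x": 40,"y": 80,"z": 20,"rz": -0.06},
    {"x": 60,"y": 120,"z": 30,"rz": -0.09},
    {"x": 80,"y": 160,"z": 30,"rz": -0.12},
    {"x": 100,"y": 200,"z": 30,"rz": -0.15},
    {"x": 120,"y": 240,"z": 30,"rz": -0.18},
    {"x": 140,"y": 280,"z": 30,"rz": -0.22},
    {"x": 160,"y": 320,"z": 30,"rz": -0.22},
  ],
  newtons=40,
)

```text
invalid input
```

Request:
servo_tool(
  deltas=[
    {"x": 20,"y": 40,"z": 10,"rx": 0,"ry": 0,"rz": -0.03,"gripper": 1},
    {"x": 40,"y": 80,"z": 20,"rx": 0,"ry": 0,"rz": -0.06,"gripper": 1},
    {"x": 60,"y": 120,"z": 30,"rx": 0,"ry": 0,"rz": -0.09,"gripper": 1},
    {"x": 80,"y": 160,"z": 30,"rx": 0,"ry": 0,"rz": -0.12,"gripper": 1},
    {"x": 100,"y": 200,"z": 30,"rx": 0,"ry": 0,"rz": -0.15,"gripper": 1},
    {"x": 120,"y": 240,"z": 30,"rx": 0,"ry": 0,"rz": -0.18,"gripper": 1},
    {"x": 140,"y": 280,"z": 30,"rx": 0,"ry": 0,"rz": -0.22,"gripper": 1},
    {"x": 160,"y": 320,"z": 30,"rx": 0,"ry": 0,"rz": -0.22,"gripper": 1},
    {"x": 180,"y": 360,"z": 30,"rx": 0,"ry": 0,"rz": -0.22,"gripper": 1},
    {"x": 200,"y": 400,"z": 30,"rx": 0,"ry": 0,"rz": -0.22,"gripper": 1},
  ],
)

```text
clock: 2.5
eef_pos: [413.7, -118.8, 301.6]
tcp_rot: [3.141, -0.001, 0.001]
contact_force: [1.1, -0.6, -1.0]
opening: 1.002
grasp_force: 0.0
```

Request:
servo_tool(
  deltas=[
    {"x": 20,"y": 40,"z": 0,"rx": 0,"ry": 0,"rz": 0,"gripper": 1},
    {"x": 40,"y": 80,"z": 0,"rx": 0,"ry": 0,"rz": 0,"gripper": 1},
    {"x": 60,"y": 120,"z": 0,"rx": 0,"ry": 0,"rz": 0,"gripper": 1},
    {"x": 80,"y": 160,"z": 0,"rx": 0,"ry": 0,"rz": 0,"gripper": 1},
    {"x": 100,"y": 200,"z": 0,"rx": 0,"ry": 0,"rz": 0,"gripper": 1},
    {"x": 120,"y": 240,"z": 0,"rx": 0,"ry": 0,"rz": 0,"gripper": 1},
    {"x": 150,"y": 270,"z": 0,"rx": 0,"ry": 0,"rz": 0,"gripper": 1},
    {"x": 150,"y": 270,"z": 0,"rx": 0,"ry": 0,"rz": 0,"gripper": 1},
  ],
)

```text
clock: 3.3
eef_pos: [565.8, 153.1, 300.8]
tcp_rot: [-3.14, -0.001, 0.004]
contact_force: [0.2, 0.4, 0.6]
opening: 0.999
grasp_force: 0.0
```

```bash
python3 - <<'E'
from h import *
im,cm=snap("w1");s=r.sense();print(s['eef_pos'],s['tcp_rot'])
for n in ["rail","lever_grip","tab_mark","module1","clamp1"]:
    print(n,[( [round(v) for v in d['box']],round(d['conf'],2)) for d in r.recognise(n,"wrist")][:5])
E
```

```text
[564.10928592 151.26351012 300.63583689] [3.14155936e+00 4.57924246e-04 3.25306449e-03]
rail [([214, 92, 426, 154], 0.91), ([110, 226, 76, 27], 0.29)]
lever_grip [([212, 120, 103, 52], 0.91), ([216, 100, 422, 143], 0.57), ([250, 225, 48, 84], 0.55)]
tab_mark [([257, 150, 19, 9], 0.46), ([376, 1, 95, 52], 0.37)]
module1 [([106, 153, 82, 26], 0.98), ([114, 226, 76, 27], 0.59), ([112, 293, 71, 33], 0.58)]
clamp1 [([580, 233, 60, 84], 0.9), ([249, 223, 50, 92], 0.7), ([217, 96, 423, 148], 0.4)]
```

View pics/w1.png

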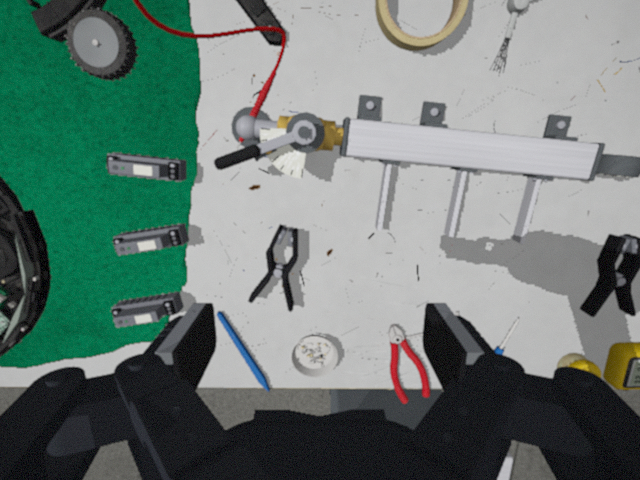

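```bash
cat > fit.py <<'E'
from h import *
from scipy.optimize import least_squares
cw=load("w1");ct=cam("top")
iw=cv2.cvtColor(cv2.imread("pics/w1.png"),6);it=cv2.cvtColor(cv2.imread("pics/top0.png"),6)
def sub(im,pts,w):
    p=np.array(pts,np.float32).reshape(-1,1,2);q=cv2.cornerSubPix(im,p.copy(),(w,w),(-1,-1),(3,50,.01)).reshape(-1,2);return q
W=sub(iw,[(347,156),(349,120),(603,146),(600,180)],4)
T=sub(it,[(x/2+130,y/2+190) for x,y in [(303,87),(306,47),(545,62),(543,101)]],2)
print(W,T)
mod=np.array([(-20,140,40),(20,140,40),(20,-140,40),(-20,-140,40)])
# blade tips, top, centre
tw=[(382,228),(451,237),(518,240)];tt=[(x/2+130,y/2+190) for x,y in [(349,161),(424,165),(503,169)]]
def tr(p,P):
    c,s=np.cos(p[2]),np.sin(p[2]);return np.array([p[0]+c*P[0]-s*P[1],p[1]+s*P[0]+c*P[1],P[2]])
def res(p,full=False):
    o=[]
    for cmm,a,b,f in ((cw,W,tw,1),(ct,T,tt,1)):
        for m,q in zip(mod,a): o+=list(w2p(cmm,tr(p,m))-q)
        for y,q in zip((90,0,-90),b): o+=list(w2p(cmm,tr(p,(-106,y+p[3],20)))-q)
    return np.array(o)
s=least_squares(res,[620,-10,-.085,0],loss='soft_l1');print(s.x);print(s.fun.reshape(-1,2).round(1).tolist())
p=s.x
for n,y in (("bay3",90),("bay2",0),("bay1",-90)): print(n,tr(p,(-63,y+p[3]-15,0)).round(1))
print("axis",p2w(cw,(304,131),80)[:2],"tip",p2w(cw,(217,164),75)[:2])
E
python3 fit.py
```

```text
[[346.16464 156.38568]
 [349.87167 117.50779]
 [604.54596 143.1802 ]
 [600.      180.     ]] [[281.95193 234.24074]
 [281.76608 212.59755]
 [401.45718 219.783  ]
 [401.5     240.5    ]]
[ 6.27964064e+02 -1.72743482e+01 -8.85796039e-02 -4.13303569e+00]
[[0.0, -0.3], [0.5, 0.6], [-1.0, -0.1], [-7.8, -0.3], [-1.5, 2.7], [1.2, 0.2], [5.2, 3.7], [0.5, -4.8], [2.0, 0.2], [1.1, 0.1], [0.5, -3.9], [-1.1, -2.2], [-0.3, -1.8], [-1.5, -1.5]]
bay3 [571.5  58.9   0. ]
bay2 [563.5 -30.8   0. ]
bay1 [ 555.6 -120.4    0. ]
axis [645.93956829 168.91019562] tip [613.49919931 258.35440289]
```

Request:
servo_tool(
  deltas=[
    {"x": 10,"y": 10,"z": 0,"rx": 0,"ry": 0,"rz": 0.14,"gripper": 0},
    {"x": 20,"y": 20,"z": 0,"rx": 0,"ry": 0,"rz": 0.28,"gripper": 0},
    {"x": 30,"y": 40,"z": -10,"rx": 0,"ry": 0,"rz": 0.42,"gripper": 0},
    {"x": 40,"y": 60,"z": -30,"rx": 0,"ry": 0,"rz": 0.56,"gripper": 0},
    {"x": 57,"y": 80,"z": -50,"rx": 0,"ry": 0,"rz": 0.7,"gripper": 0},
    {"x": 57,"y": 89,"z": -70,"rx": 0,"ry": 0,"rz": 0.84,"gripper": 0},
    {"x": 57,"y": 89,"z": -90,"rx": 0,"ry": 0,"rz": 0.98,"gripper": 0},
    {"x": 57,"y": 89,"z": -110,"rx": 0,"ry": 0,"rz": 1.12,"gripper": 0},
    {"x": 57,"y": 89,"z": -130,"rx": 0,"ry": 0,"rz": 1.26,"gripper": 0},
    {"x": 57,"y": 89,"z": -150,"rx": 0,"ry": 0,"rz": 1.4,"gripper": 0},
  ],
)

```text
clock: 4.6
eef_pos: [620.1, 237.5, 151.0]
tcp_rot: [3.141, -0.0, 1.405]
contact_force: [-0.3, 0.4, 0.2]
opening: 0.498
grasp_force: 0.0
```

Request:
servo_tool(
  deltas=[
    {"x": 0,"y": 0,"z": -10,"rx": 0,"ry": 0,"rz": 0.14,"gripper": 0},
    {"x": 0,"y": 0,"z": -15,"rx": 0,"ry": 0,"rz": 0.28,"gripper": 0},
    {"x": 0,"y": 0,"z": -20,"rx": 0,"ry": 0,"rz": 0.42,"gripper": 0},
    {"x": 0,"y": 0,"z": -20,"rx": 0,"ry": 0,"rz": 0.52,"gripper": 0},
    {"x": 0,"y": 0,"z": -20,"rx": 0,"ry": 0,"rz": 0.52,"gripper": 0},
  ],
)

```text
clock: 5.1
eef_pos: [620.1, 237.5, 131.6]
tcp_rot: [3.142, 0.0, 1.921]
contact_force: [-0.5, -0.7, 0.5]
opening: 0.499
grasp_force: 0.0
```

```bash
python3 - <<'E'
from h import *
im,cm=snap("w2");s=r.sense();print(s['eef_pos'],s['tcp_rot'],s['qpos'],s['opening'])
print("axis px",w2p(cm,(646,169,79)),"grip px",w2p(cm,(620.5,238.5,79)))
for n in ["lever_grip","tab_mark"]:
    print(n,[( [round(v) for v in d['box']],round(d['conf'],2)) for d in r.recognise(n,"wrist")][:5])
E
```

```text
[620.23025101 237.69542528 131.72545325] [3.14123493e+00 6.24966373e-05 1.91761416e+00] [ 3.63749932e-01  5.12318983e-01  1.62521825e+00 -8.12653031e-05
  1.00369881e+00  1.69757290e-02] 0.49817551832424983
axis px [319.64677127 373.01858729] grip px [319.61073595 265.54198303]
lever_grip [([300, 221, 34, 166], 0.6)]
tab_mark [([302, 273, 12, 34], 0.54)]
```

View pics/w2.png

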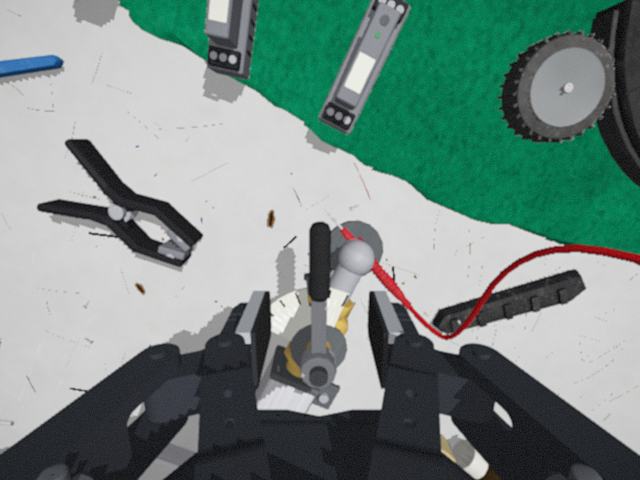

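```bash
python3 - <<'E'
from h import *
a=load("w1");b=load("w2")
P=lambda c:c[0]@np.hstack([c[2].T,(-c[2].T@c[1])[:,None]])
for u,v in [((249,124),(356,257)),((304,131),(318,375)),((217,164),(320,226))]:
    X=cv2.triangulatePoints(P(a),P(b),np.float64(u).reshape(2,1),np.float64(v).reshape(2,1));print((X[:3]/X[3]).T)
E
```

```text
[[653.5364369  234.08656859  17.83500404]]
[[645.49234506 168.72754629  80.93083259]]
[[613.20374867 259.34250661  71.48366875]]
```

Request:
servo_tool(
  deltas=[
    {"x": 0,"y": 0,"z": -30,"rx": 0,"ry": 0,"rz": 0,"gripper": 0},
    {"x": 0,"y": 0,"z": -60,"rx": 0,"ry": 0,"rz": 0,"gripper": 0},
    {"x": 0,"y": 0,"z": -79,"rx": 0,"ry": 0,"rz": 0,"gripper": 0},
    {"x": 0,"y": 0,"z": -79,"rx": 0,"ry": 0,"rz": 0,"gripper": -1},
    {"x": 0,"y": 0,"z": -79,"rx": 0,"ry": 0,"rz": 0,"gripper": -1},
    {"x": 0,"y": 0,"z": -79,"rx": 0,"ry": 0,"rz": 0,"gripper": -1},
    {"x": 0,"y": 0,"z": -79,"rx": 0,"ry": 0,"rz": 0,"gripper": -1},
  ],
  newtons=25,
)

```text
clock: 5.95
eef_pos: [620.1, 238.4, 53.0]
tcp_rot: [3.142, -0.0, 1.92]
contact_force: [-2.4, -1.7, -3.7]
opening: 0.147
grasp_force: 27.1
```

```bash
python3 - <<'E'
import numpy as np
s=np.array([620.3,238.5]);A=np.array([645.7,169]);d=s-A;print(np.hypot(*d))
for t in np.arange(.1,1.25,.1).tolist()+[1.15]:
    c,q=np.cos(t),np.sin(t);v=np.array([c*d[0]-q*d[1],q*d[0]+c*d[1]]);print(round(t,2),(v-d).round(1))
E
```

```text
73.99601340612888
0.1 [-6.8 -2.9]
0.2 [-13.3  -6.4]
0.3 [-19.4 -10.6]
0.4 [-25.1 -15.4]
0.5 [-30.2 -20.7]
0.6 [-34.8 -26.5]
0.7 [-38.8 -32.7]
0.8 [-42.2 -39.3]
0.9 [-44.8 -46.2]
1.0 [-46.8 -53.3]
1.1 [-48.1 -60.6]
1.2 [-48.6 -68. ]
1.15 [-48.4 -64.3]
```

Request:
servo_tool(
  deltas=[
    {"x": -6.8,"y": -2.9,"z": 0,"rx": 0,"ry": 0,"rz": 0.1,"gripper": -1},
    {"x": -13.3,"y": -6.4,"z": 0,"rx": 0,"ry": 0,"rz": 0.2,"gripper": -1},
    {"x": -19.4,"y": -10.6,"z": 0,"rx": 0,"ry": 0,"rz": 0.3,"gripper": -1},
    {"x": -25.1,"y": -15.4,"z": 0,"rx": 0,"ry": 0,"rz": 0.4,"gripper": -1},
    {"x": -30.2,"y": -20.7,"z": 0,"rx": 0,"ry": 0,"rz": 0.5,"gripper": -1},
    {"x": -34.8,"y": -26.5,"z": 0,"rx": 0,"ry": 0,"rz": 0.6,"gripper": -1},
    {"x": -38.8,"y": -32.7,"z": 0,"rx": 0,"ry": 0,"rz": 0.7,"gripper": -1},
    {"x": -42.2,"y": -39.3,"z": 0,"rx": 0,"ry": 0,"rz": 0.8,"gripper": -1},
    {"x": -44.8,"y": -46.2,"z": 0,"rx": 0,"ry": 0,"rz": 0.9,"gripper": -1},
    {"x": -46.8,"y": -53.3,"z": 0,"rx": 0,"ry": 0,"rz": 1.0,"gripper": -1},
  ],
)

```text
clock: 6.95
eef_pos: [572.7, 185.3, 52.9]
tcp_rot: [3.141, -0.001, 2.925]
contact_force: [-3.1, 1.7, -3.8]
opening: 0.146
grasp_force: 26.7
```

Request:
servo_tool(
  deltas=[
    {"x": -1.3,"y": -7.3,"z": 0,"rx": 0,"ry": 0,"rz": 0.1,"gripper": -1},
    {"x": -1.6,"y": -10.0,"z": 0,"rx": 0,"ry": 0,"rz": 0.135,"gripper": -1},
    {"x": -1.6,"y": -11.0,"z": 0,"rx": 0,"ry": 0,"rz": 0.135,"gripper": -1},
    {"x": -1.6,"y": -11.0,"z": 0,"rx": 0,"ry": 0,"rz": 0.135,"gripper": -1},
  ],
)

```text
clock: 7.35
eef_pos: [571.2, 175.4, 52.9]
tcp_rot: [3.14, -0.001, 3.055]
contact_force: [-4.4, 7.8, -2.9]
opening: 0.152
grasp_force: 26.5
```

Request:
servo_tool(
  deltas=[
    {"x": 0,"y": 0,"z": 0,"rx": 0,"ry": 0,"rz": 0,"gripper": 0},
    {"x": 0,"y": 0,"z": 0,"rx": 0,"ry": 0,"rz": 0,"gripper": 0},
    {"x": 0,"y": 0,"z": 40,"rx": 0,"ry": 0,"rz": 0,"gripper": 0},
    {"x": 0,"y": 0,"z": 80,"rx": 0,"ry": 0,"rz": 0,"gripper": 0},
    {"x": 0,"y": -20,"z": 120,"rx": 0,"ry": 0,"rz": 0,"gripper": 0},
    {"x": 0,"y": -40,"z": 120,"rx": 0,"ry": 0,"rz": 0,"gripper": 0},
    {"x": 0,"y": -80,"z": 120,"rx": 0,"ry": 0,"rz": 0,"gripper": 0},
    {"x": 0,"y": -80,"z": 120,"rx": 0,"ry": 0,"rz": 0,"gripper": 0},
    {"x": 0,"y": -80,"z": 120,"rx": 0,"ry": 0,"rz": 0,"gripper": 0},
  ],
)

```text
clock: 8.25
eef_pos: [572.4, 93.4, 173.1]
tcp_rot: [3.141, 0.002, 3.054]
contact_force: [-0.2, -0.4, 0.7]
opening: 0.498
grasp_force: 0.0
```

```bash
python3 - <<'E'
from h import *
im,cm=snap("w3");s=r.sense();print(s['eef_pos'],s['tcp_rot'],s['qpos'])
for n in ["lever_grip","tab_mark","module1","clamp1"]:
    print(n,[( [round(v) for v in d['box']],round(d['conf'],2)) for d in r.recognise(n,"wrist")][:5])
E
```

```text
[572.30371131  94.13475048 172.84974709] [3.14115791e+00 1.24434711e-03 3.05475272e+00] [ 1.60368774e-01  3.45654720e-01  1.78725793e+00  1.38430255e-04
  1.00736711e+00 -1.32366175e+00]
lever_grip [([410, 197, 34, 143], 0.87), ([418, 12, 96, 159], 0.28)]
tab_mark [([458, 274, 35, 22], 0.87)]
module1 [([624, 0, 16, 30], 0.9), ([562, 220, 77, 32], 0.76), ([586, 114, 54, 42], 0.6), ([457, 272, 33, 23], 0.5)]
clamp1 [([418, 11, 91, 162], 0.72)]
```

View pics/w3.png

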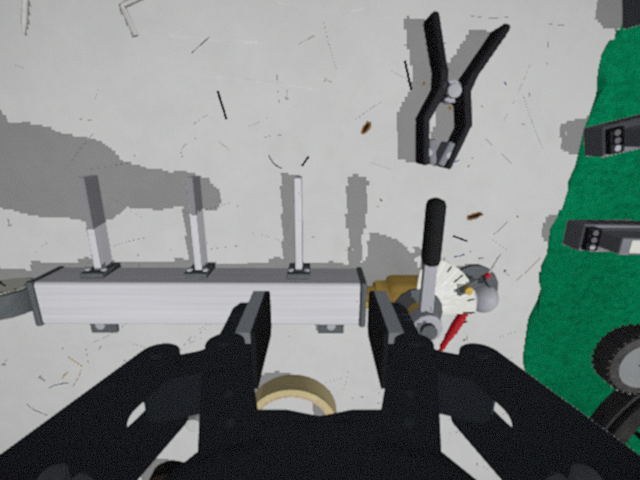

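```bash
python3 - <<'E'
import cv2,numpy as np
a=cv2.imread("pics/w3.png")
x=cv2.resize(a[240:340,390:510],None,fx=3.3,fy=3.3,interpolation=cv2.INTER_CUBIC)
y=cv2.resize(a[165:290,20:380],(792,264),interpolation=cv2.INTER_CUBIC)
c=np.zeros((600,800,3),np.uint8);c[:264,:792]=y;c[268:268+x.shape[0],:x.shape[1]]=x
b=cv2.resize(a[0:180,400:530],None,fx=1.8,fy=1.8,interpolation=cv2.INTER_CUBIC);c[270:270+b.shape[0],420:420+b.shape[1]]=b
cv2.imwrite("pics/c3.png",c)
E
```

```text
(no output)
```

View pics/c3.png

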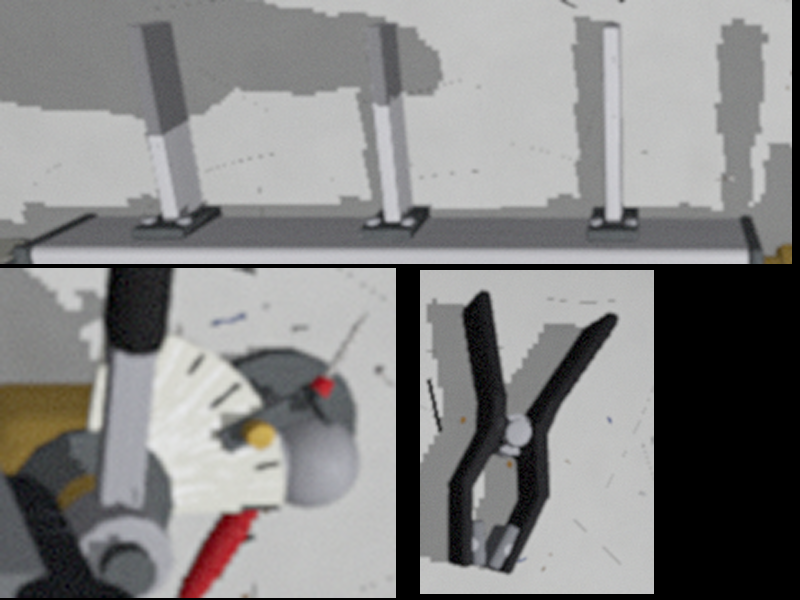

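```bash
python3 - <<'E'
from h import *
a=load("w2");b=load("w3");A=np.array([645.7,169])
def cr(p): return ((p-np.array([390,240]))*3.3+np.array([0,268])).round(0)
for rr in (30,45,58,65):
  for z in (35,45,55):
    for t in (.6,.8,1.0,1.2,):
        w=3.055-t;P=[A[0]+rr*np.cos(w),A[1]+rr*np.sin(w),z]
        print(rr,z,t,"w2",w2p(a,P).round(0),"w3crop",cr(w2p(b,P)))
print("axis z40",cr(w2p(b,[*A,40])),"axis80",cr(w2p(b,[*A,80])))
x=cv2.imread("pics/w2.png")[215:335,250:390];cv2.imwrite("pics/c2.png",cv2.resize(x,None,fx=4.5,fy=4.5,interpolation=cv2.INTER_CUBIC))
E
```

```text
30 35 0.6 w2 [299. 306.] w3crop [144. 390.]
30 35 0.8 w2 [306. 303.] w3crop [161. 403.]
30 35 1.0 w2 [314. 301.] w3crop [173. 420.]
30 35 1.2 w2 [322. 301.] w3crop [181. 439.]
30 45 0.6 w2 [298. 312.] w3crop [157. 405.]
30 45 0.8 w2 [305. 309.] w3crop [174. 419.]
30 45 1.0 w2 [314. 307.] w3crop [186. 436.]
30 45 1.2 w2 [322. 307.] w3crop [195. 455.]
30 55 0.6 w2 [297. 319.] w3crop [170. 421.]
30 55 0.8 w2 [305. 316.] w3crop [187. 435.]
30 55 1.0 w2 [313. 314.] w3crop [201. 453.]
30 55 1.2 w2 [322. 314.] w3crop [209. 473.]
45 35 0.6 w2 [288. 290.] w3crop [182. 345.]
45 35 0.8 w2 [299. 285.] w3crop [206. 366.]
45 35 1.0 w2 [311. 283.] w3crop [225. 391.]
45 35 1.2 w2 [323. 282.] w3crop [237. 420.]
45 45 0.6 w2 [287. 296.] w3crop [196. 358.]
45 45 0.8 w2 [298. 291.] w3crop [221. 380.]
45 45 1.0 w2 [311. 288.] w3crop [240. 406.]
45 45 1.2 w2 [323. 288.] w3crop [252. 435.]
45 55 0.6 w2 [286. 302.] w3crop [211. 373.]
45 55 0.8 w2 [297. 297.] w3crop [236. 395.]
45 55 1.0 w2 [310. 294.] w3crop [256. 422.]
45 55 1.2 w2 [324. 294.] w3crop [269. 452.]
58 35 0.6 w2 [279. 276.] w3crop [215. 305.]

[... 351 characters left out ...]

58 55 0.8 w2 [291. 280.] w3crop [280. 360.]
58 55 1.0 w2 [308. 276.] w3crop [305. 395.]
58 55 1.2 w2 [325. 276.] w3crop [321. 435.]
65 35 0.6 w2 [273. 268.] w3crop [233. 283.]
65 35 0.8 w2 [289. 261.] w3crop [269. 314.]
65 35 1.0 w2 [307. 257.] w3crop [295. 352.]
65 35 1.2 w2 [325. 256.] w3crop [312. 394.]
65 45 0.6 w2 [272. 273.] w3crop [249. 295.]
65 45 0.8 w2 [288. 266.] w3crop [285. 327.]
65 45 1.0 w2 [307. 261.] w3crop [313. 366.]
65 45 1.2 w2 [325. 261.] w3crop [330. 409.]
65 55 0.6 w2 [270. 278.] w3crop [266. 308.]
65 55 0.8 w2 [287. 271.] w3crop [304. 341.]
65 55 1.0 w2 [306. 267.] w3crop [331. 381.]
65 55 1.2 w2 [326. 266.] w3crop [349. 425.]
axis z40 [ 77. 485.] axis80 [122. 565.]
```

View pics/c2.png

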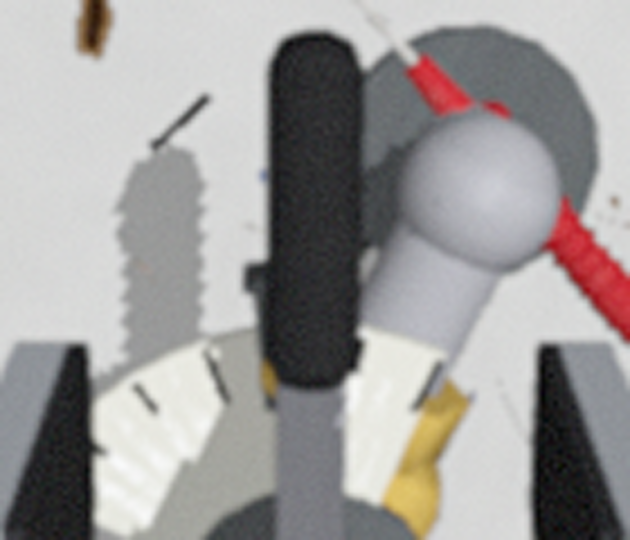

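```bash
python3 - <<'E'
from h import *
b=load("w3")
for n,u,v,z in [("b3",612,23,20),("b2",381,23,20),("b1",143,22,20),("fr",32,247,40),("fl",751,247,40),("b3base",615,205,20),("b2base",392,207,20),("b1base",168,207,20)]:
    print(n,p2w(b,(20+u/2.2,165+v/2.112),z).round(1))
# clamp: px
for n,u,v,z in [("piv",517,431,24),("h1",485,297,24),("h2",612,322,24),("t1",460,562,24),("t2",508,570,24)]:
    print(n,p2w(b,(400+(u-420)/1.8,(v-270)/1.8),z).round(1))
E
```

```text
b3 [529.   80.4  20. ]
b2 [521.4  -6.1  20. ]
b1 [513.3 -95.1  20. ]
fr [ 595.5 -148.7   40. ]
fl [619.6 125.6  40. ]
b3base [604.4  73.7  20. ]
b2base [597.4 -16.2  20. ]
b1base [ 589.4 -106.3   20. ]
piv [474.1 205.9  24. ]
h1 [423. 192.  24.]
h2 [436.4 243.4  24. ]
t1 [526.5 181.6  24. ]
t2 [531.9 203.1  24. ]
```

Request:
servo_tool(
  deltas=[
    {"x": 0,"y": 20,"z": 10,"rx": 0,"ry": 0,"rz": -0.14,"gripper": 0},
    {"x": -10,"y": 40,"z": 20,"rx": 0,"ry": 0,"rz": -0.28,"gripper": 0},
    {"x": -20,"y": 60,"z": 30,"rx": 0,"ry": 0,"rz": -0.42,"gripper": 0},
    {"x": -30,"y": 80,"z": 40,"rx": 0,"ry": 0,"rz": -0.56,"gripper": 0},
    {"x": -40,"y": 100,"z": 50,"rx": 0,"ry": 0,"rz": -0.7,"gripper": 0},
    {"x": -50,"y": 120,"z": 60,"rx": 0,"ry": 0,"rz": -0.84,"gripper": 0},
    {"x": -60,"y": 140,"z": 60,"rx": 0,"ry": 0,"rz": -0.98,"gripper": 0},
    {"x": -65,"y": 160,"z": 60,"rx": 0,"ry": 0,"rz": -1.12,"gripper": 0},
    {"x": -70,"y": 180,"z": 60,"rx": 0,"ry": 0,"rz": -1.26,"gripper": 0},
    {"x": -70,"y": 200,"z": 60,"rx": 0,"ry": 0,"rz": -1.4,"gripper": 0},
  ],
)

```text
clock: 9.5
eef_pos: [500.9, 295.6, 232.3]
tcp_rot: [-3.141, 0.0, 1.651]
contact_force: [-0.8, -0.7, -0.2]
opening: 0.498
grasp_force: 0.0
```

Request:
servo_tool(
  deltas=[
    {"x": 0,"y": 5,"z": 0,"rx": 0,"ry": 0,"rz": -0.14,"gripper": 0},
    {"x": 0,"y": 5,"z": 0,"rx": 0,"ry": 0,"rz": -0.25,"gripper": 0},
    {"x": 0,"y": 5,"z": 0,"rx": 0,"ry": 0,"rz": -0.25,"gripper": 0},
    {"x": 0,"y": 5,"z": 0,"rx": 0,"ry": 0,"rz": -0.25,"gripper": 0},
  ],
)

```text
clock: 9.9
eef_pos: [501.6, 299.5, 232.1]
tcp_rot: [-3.141, 0.0, 1.41]
contact_force: [0.1, 0.5, -0.8]
opening: 0.503
grasp_force: 0.0
```

```bash
cat > modfit.py <<'E'
from h import *
from scipy.optimize import minimize
def sil(cm,x,y,yaw,z0,shape):
    m=np.zeros(shape,np.uint8);c,s=np.cos(yaw),np.sin(yaw)
    for L,Wd,a,b in ((84,24,0,22),(56,14,22,46)):
        P=[w2p(cm,(x+c*i*L/2-s*j*Wd/2,y+s*i*L/2+c*j*Wd/2,z0+k)) for i in(-1,1) for j in(-1,1) for k in (a,b)]
        cv2.fillConvexPoly(m,(cv2.convexHull(np.float32(P))*16).round().astype(np.int32),1,cv2.LINE_8,4)
    return m
def fit(im,cm,x,y,yaw,z0=2.5):
    hsv=cv2.cvtColor(im,cv2.COLOR_BGR2HSV)
    mask=((hsv[...,1]<110)).astype(np.uint8)
    u=w2p(cm,(x,y,20)).astype(int);n=90
    y0,y1,x0,x1=max(u[1]-n,0),u[1]+n,max(u[0]-n,0),u[0]+n
    lab=cv2.connectedComponents(mask)[1]
    near=lab[max(u[1]-8,0):u[1]+8,u[0]-8:u[0]+8];l=np.bincount(near[near>0]).argmax()
    mk=(lab==l)[y0:y1,x0:x1]
    def cost(p):
        s=sil(cm,*p,z0,im.shape[:2])[y0:y1,x0:x1]>0;return -(s&mk).sum()/(s|mk).sum()
    best=None
    for dx in(-6,6):
      for dy in(-6,6):
        o=minimize(cost,[x,y,yaw],method='Nelder-Mead',options=dict(initial_simplex=[[x+dx,y+dy,yaw],[x-dx,y,yaw+.08],[x,y-dy,yaw-.08],[x+dx/2,y+dy,yaw+.05]],xatol=.05,fatol=1e-4))
        if best is None or o.fun<best.fun: best=o
    return best.x.round(3),round(-best.fun,3)
E
python3 - <<'E'
from modfit import *
im,cm=snap("w4");s=r.sense();print(s['eef_pos'],s['tcp_rot'],s['qpos'])
for g in [(610,357,1.376),(513,363,1.70),(420,381,1.73)]: print(fit(im,cm,*g))
print([( [round(v) for v in d['box']],round(d['conf'],2)) for d in r.recognise("module1","wrist")])
E
```

```text
[501.63847972 299.33100994 232.14473489] [-3.14140106e+00  1.79800443e-04  1.40917925e+00] [ 5.35435307e-01  2.89279472e-01  1.72194476e+00 -1.64287319e-05
  1.13063075e+00  6.97059404e-01]
(array([605.931, 358.527,   1.454]), np.float64(0.933))
(array([517.179, 365.049,   1.732]), np.float64(0.185))
(array([421.573, 380.651,   1.716]), np.float64(0.177))
[([401, 89, 30, 91], 0.66), ([299, 99, 47, 88], 0.6), ([194, 94, 61, 92], 0.57), ([370, 226, 132, 254], 0.27)]
```

View pics/w4.png

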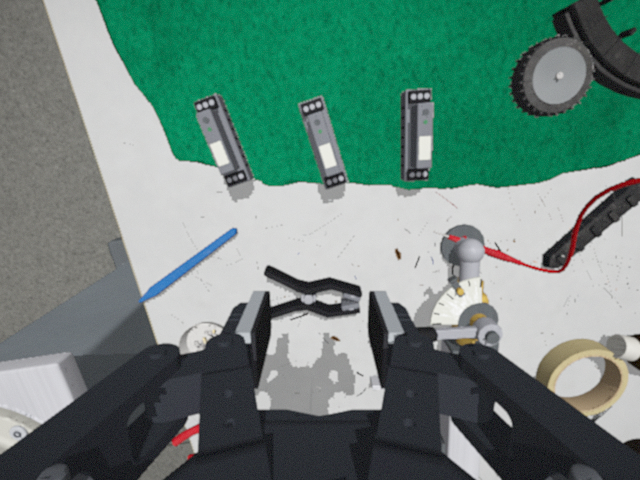

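```bash
sed -i 's/def fit(im,cm,x,y,yaw,z0=2.5):/def fit(im,cm,x,y,yaw,z0=2.5,box=None):/; s/^    u=w2p(cm,(x,y,20))/    if box is not None:\n        L,T,Wd,H=[int(v) for v in box];q=np.zeros_like(mask);q[T-2:T+H+3,L-2:L+Wd+3]=1;mask\&=q;mask[hsv[...,2]>175]=0;mask=cv2.morphologyEx(mask,cv2.MORPH_CLOSE,np.ones((13,13),np.uint8))\n    u=w2p(cm,(x,y,20))/' modfit.py
python3 - <<'E'
from modfit import *
cm=load("w4");im=cv2.imread("pics/w4.png")
for g,b in zip([(606,358,1.45),(515,358,1.70),(421,376,1.72)],[[401,89,30,91],[299,97,47,90],[194,94,61,93]]): print(fit(im,cm,*g,box=b),[p2w(cm,(b[0]+b[2]/2,b[1]+b[3]/2),24).round(0)[:2]])
E
```

```text
(array([606.758, 358.312,   1.459]), np.float64(0.943)) [array([605., 360.])]
(array([517.638, 363.435,   1.746]), np.float64(0.894)) [array([516., 368.])]
(array([422.037, 379.831,   1.764]), np.float64(0.882)) [array([424., 384.])]
```

Request:
servo_tool(
  deltas=[
    {"x": 35,"y": 20,"z": -20,"rx": 0,"ry": 0,"rz": 0.05,"gripper": 0},
    {"x": 70,"y": 40,"z": -50,"rx": 0,"ry": 0,"rz": 0.05,"gripper": 0},
    {"x": 105,"y": 59,"z": -90,"rx": 0,"ry": 0,"rz": 0.05,"gripper": 0},
    {"x": 105,"y": 59,"z": -130,"rx": 0,"ry": 0,"rz": 0.05,"gripper": 0},
    {"x": 105,"y": 59,"z": -170,"rx": 0,"ry": 0,"rz": 0.05,"gripper": 0},
    {"x": 105,"y": 59,"z": -203,"rx": 0,"ry": 0,"rz": 0.05,"gripper": 0},
    {"x": 105,"y": 59,"z": -203,"rx": 0,"ry": 0,"rz": 0.05,"gripper": 0},
    {"x": 105,"y": 59,"z": -203,"rx": 0,"ry": 0,"rz": 0.05,"gripper": -1},
    {"x": 105,"y": 59,"z": -203,"rx": 0,"ry": 0,"rz": 0.05,"gripper": -1},
    {"x": 105,"y": 59,"z": -203,"rx": 0,"ry": 0,"rz": 0.05,"gripper": -1},
  ],
  newtons=60,
)

```text
clock: 11.0
eef_pos: [608.0, 358.9, 31.7]
tcp_rot: [3.139, -0.002, 1.456]
contact_force: [-0.5, 0.4, 0.0]
opening: 0.148
grasp_force: 61.5
```

Request:
servo_tool(
  deltas=[
    {"x": 0,"y": 0,"z": 0,"rx": 0,"ry": 0,"rz": 0,"gripper": -1},
    {"x": 0,"y": 0,"z": 30,"rx": 0,"ry": 0,"rz": 0,"gripper": -1},
    {"x": 0,"y": 0,"z": 60,"rx": 0,"ry": 0,"rz": 0,"gripper": -1},
    {"x": 0,"y": 0,"z": 90,"rx": 0,"ry": 0,"rz": 0,"gripper": -1},
    {"x": 0,"y": 0,"z": 120,"rx": 0,"ry": 0,"rz": 0,"gripper": -1},
  ],
)

```text
clock: 11.5
eef_pos: [606.7, 358.1, 151.1]
tcp_rot: [3.141, -0.0, 1.456]
contact_force: [0.3, 0.5, -1.4]
opening: 0.144
grasp_force: 61.0
```

Request:
servo_tool(
  deltas=[
    {"x": -4,"y": -25,"z": 0,"rx": 0,"ry": 0,"rz": 0.14,"gripper": -1},
    {"x": -8,"y": -50,"z": 0,"rx": 0,"ry": 0,"rz": 0.28,"gripper": -1},
    {"x": -12,"y": -75,"z": 0,"rx": 0,"ry": 0,"rz": 0.42,"gripper": -1},
    {"x": -16,"y": -100,"z": 0,"rx": 0,"ry": 0,"rz": 0.56,"gripper": -1},
    {"x": -20,"y": -125,"z": 0,"rx": 0,"ry": 0,"rz": 0.7,"gripper": -1},
    {"x": -24,"y": -150,"z": 0,"rx": 0,"ry": 0,"rz": 0.84,"gripper": -1},
    {"x": -28,"y": -175,"z": 0,"rx": 0,"ry": 0,"rz": 0.98,"gripper": -1},
    {"x": -32,"y": -200,"z": 0,"rx": 0,"ry": 0,"rz": 1.12,"gripper": -1},
    {"x": -36,"y": -225,"z": 0,"rx": 0,"ry": 0,"rz": 1.26,"gripper": -1},
    {"x": -40,"y": -250,"z": 0,"rx": 0,"ry": 0,"rz": 1.4,"gripper": -1},
  ],
)

```text
clock: 12.5
eef_pos: [566.6, 107.2, 150.0]
tcp_rot: [3.141, 0.001, 2.862]
contact_force: [-0.4, -0.5, -1.9]
opening: 0.148
grasp_force: 61.1
```

Request:
servo_tool(
  deltas=[
    {"x": -4,"y": -25,"z": 0,"rx": 0,"ry": 0,"rz": 0.14,"gripper": -1},
    {"x": -8,"y": -50,"z": 0,"rx": 0,"ry": 0,"rz": 0.199,"gripper": -1},
    {"x": -8,"y": -50,"z": -30,"rx": 0,"ry": 0,"rz": 0.199,"gripper": -1},
    {"x": -8,"y": -50,"z": -60,"rx": 0,"ry": 0,"rz": 0.199,"gripper": -1},
    {"x": -8,"y": -50,"z": -60,"rx": 0,"ry": 0,"rz": 0.199,"gripper": -1},
    {"x": -8,"y": -50,"z": -60,"rx": 0,"ry": 0,"rz": 0.199,"gripper": -1},
  ],
)

```text
clock: 13.1
eef_pos: [558.7, 58.2, 89.8]
tcp_rot: [-3.141, -0.001, 3.055]
contact_force: [0.7, -0.4, -1.6]
opening: 0.145
grasp_force: 61.0
```

```bash
python3 - <<'E'
from h import *
im,cm=snap("w5");s=r.sense();print(s['eef_pos'],s['tcp_rot'],s['contact_force'])
for P in [(529.6,80,20),(607,73.5,20),(521.7,-9.7,20)]: print(w2p(cm,P).round(1))
cv2.imwrite("pics/c5.png",cv2.resize(im[0:360,140:560],(800,686))[:600])
E
```

```text
[559.5367189   58.37585661  90.58382109] [3.14134854e+00 1.30747368e-03 3.05507498e+00] [ 0.27756328  0.39872653 -1.82032815]
[350.  208.8]
[347.4 322.5]
[202.5 208.6]
```

View pics/c5.png

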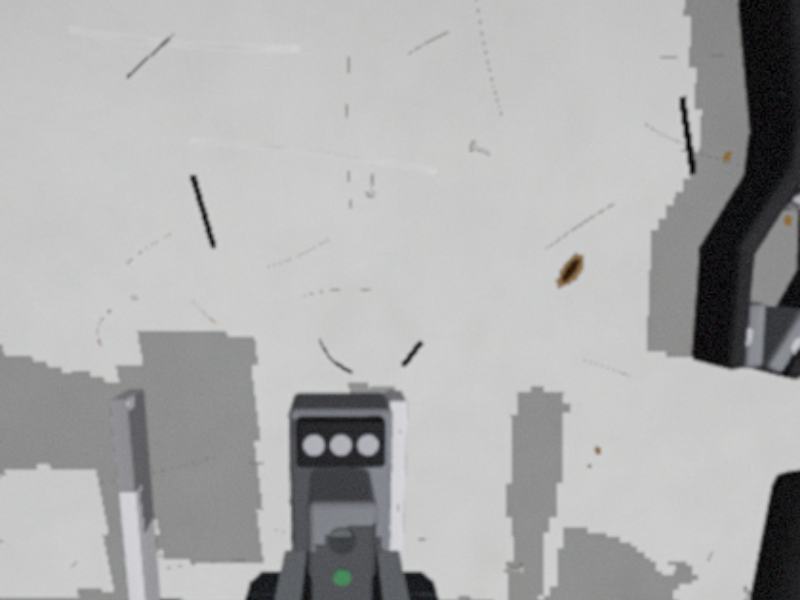

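Request:
servo_tool(
  deltas=[
    {"x": 0,"y": 0,"z": -30,"rx": 0,"ry": 0,"rz": 0,"gripper": -1},
    {"x": 0,"y": 0,"z": -54,"rx": 0,"ry": 0,"rz": 0,"gripper": -1},
    {"x": 0,"y": 0,"z": -58,"rx": 0,"ry": 0,"rz": 0,"gripper": -1},
    {"x": 0,"y": 0,"z": -61,"rx": 0,"ry": 0,"rz": 0,"gripper": -1},
    {"x": 0,"y": 0,"z": -61,"rx": 0,"ry": 0,"rz": 0,"gripper": -1},
  ],
)

```text
clock: 13.65
eef_pos: [559.9, 58.4, 29.6]
tcp_rot: [3.141, 0.002, 3.055]
contact_force: [0.0, 1.1, -2.2]
opening: 0.15
grasp_force: 61.0
```

Request:
servo_tool(
  deltas=[
    {"x": 0,"y": 0,"z": -1,"rx": 0,"ry": 0,"rz": 0,"gripper": -1},
    {"x": 0,"y": 0,"z": -2,"rx": 0,"ry": 0,"rz": 0,"gripper": -1},
    {"x": 0,"y": 0,"z": -2,"rx": 0,"ry": 0,"rz": 0,"gripper": -1},
  ],
)

```text
clock: 13.95
eef_pos: [560.2, 58.2, 29.1]
tcp_rot: [3.141, 0.003, 3.055]
contact_force: [-4.9, -1.4, 19.1]
opening: 0.145
grasp_force: 63.8
```

Request:
servo_tool(
  deltas=[
    {"x": 0,"y": 0,"z": 1.2,"rx": 0,"ry": 0,"rz": 0,"gripper": -1},
    {"x": 4,"y": -0.3,"z": 1.2,"rx": 0,"ry": 0,"rz": 0,"gripper": -1},
    {"x": 7,"y": -0.6,"z": 1.2,"rx": 0,"ry": 0,"rz": 0,"gripper": -1},
    {"x": 9,"y": -0.8,"z": 1.2,"rx": 0,"ry": 0,"rz": 0,"gripper": -1},
    {"x": 10,"y": -0.9,"z": 1.2,"rx": 0,"ry": 0,"rz": 0,"gripper": -1},
    {"x": 10,"y": -0.9,"z": 1.2,"rx": 0,"ry": 0,"rz": 0,"gripper": -1},
  ],
)

```text
clock: 14.55
eef_pos: [565.4, 57.4, 29.0]
tcp_rot: [-3.141, -0.007, 3.055]
contact_force: [-18.9, 0.4, 29.4]
opening: 0.148
grasp_force: 65.1
```

Request:
servo_tool(
  deltas=[
    {"x": 0,"y": 1,"z": 0,"rx": 0,"ry": 0,"rz": 0,"gripper": -1},
    {"x": 0,"y": 2,"z": 0,"rx": 0,"ry": 0,"rz": 0,"gripper": -1},
    {"x": 0,"y": 3,"z": 0,"rx": 0,"ry": 0,"rz": 0,"gripper": -1},
    {"x": 0,"y": 3,"z": 0,"rx": 0,"ry": 0,"rz": 0,"gripper": -1},
  ],
)

```text
clock: 14.95
eef_pos: [566.6, 59.1, 29.1]
tcp_rot: [-3.139, -0.004, 3.056]
contact_force: [-13.1, -8.2, 24.9]
opening: 0.147
grasp_force: 64.8
```

Request:
servo_tool(
  deltas=[
    {"x": -2,"y": 0,"z": 1,"rx": 0,"ry": 0,"rz": 0,"gripper": -1},
    {"x": -3,"y": 0,"z": 2,"rx": 0,"ry": 0,"rz": 0,"gripper": -1},
    {"x": -3,"y": 0,"z": 2,"rx": 0,"ry": 0,"rz": 0,"gripper": -1},
    {"x": -3,"y": 0,"z": 2,"rx": 0,"ry": 0,"rz": 0,"gripper": -1},
  ],
)

```text
clock: 15.35
eef_pos: [566.1, 60.4, 29.5]
tcp_rot: [3.141, 0.0, 3.055]
contact_force: [-0.1, -0.3, -2.4]
opening: 0.142
grasp_force: 64.2
```

```bash
python3 - <<'E'
from h import *
im,cm=snap("w6");s=r.sense();print(s['eef_pos'],s['tcp_rot'],s['contact_force'])
cv2.imwrite("pics/c6.png",cv2.resize(im[120:400,200:480],(600,600)))
E
```

```text
[565.96577485  60.40107196  29.34900494] [3.14153687e+00 5.01510743e-05 3.05493926e+00] [ 0.14202156  0.4386155  -2.81095951]
```

View pics/c6.png

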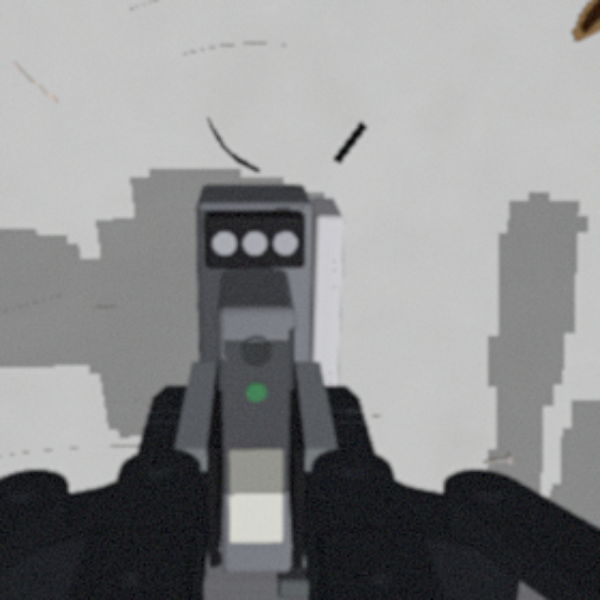

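Request:
servo_tool(
  deltas=[
    {"x": 1,"y": 0.5,"z": 0,"rx": 0,"ry": 0,"rz": 0,"gripper": -1},
    {"x": 1.5,"y": 0.8,"z": 0,"rx": 0,"ry": 0,"rz": 0,"gripper": -1},
    {"x": 1.5,"y": 0.8,"z": -0.5,"rx": 0,"ry": 0,"rz": 0,"gripper": -1},
    {"x": 1.5,"y": 0.8,"z": -0.5,"rx": 0,"ry": 0,"rz": 0,"gripper": -1},
  ],
)

```text
clock: 15.8
eef_pos: [566.7, 60.8, 29.2]
tcp_rot: [-3.141, -0.001, 3.055]
contact_force: [-3.5, -3.9, 4.7]
opening: 0.147
grasp_force: 65.3
```

Request:
servo_tool(
  deltas=[
    {"x": 0,"y": 0,"z": 0,"rx": 0,"ry": 0,"rz": 0,"gripper": -0.3},
    {"x": 0,"y": 0,"z": 0,"rx": 0,"ry": 0,"rz": 0,"gripper": -0.3},
    {"x": 0,"y": 0,"z": 0,"rx": 0,"ry": 0,"rz": 0,"gripper": -0.3},
    {"x": 0,"y": 0,"z": 20,"rx": 0,"ry": 0,"rz": 0,"gripper": -0.3},
    {"x": 0,"y": 0,"z": 60,"rx": 0,"ry": 0,"rz": 0,"gripper": -0.3},
    {"x": 0,"y": 0,"z": 100,"rx": 0,"ry": 0,"rz": 0,"gripper": 0},
  ],
)

```text
clock: 16.4
eef_pos: [566.8, 61.1, 129.5]
tcp_rot: [-3.141, -0.002, 3.055]
contact_force: [0.2, 0.0, -0.1]
opening: 0.497
grasp_force: 0.0
```

```bash
python3 - <<'E'
from modfit import *
im,cm=snap("w7");s=r.sense();print(s['eef_pos'],s['tcp_rot'],s['contact_force'])
print(p2w(cm,(0,0),0))
E
```

```text
[570.67751883  61.54419622 136.3600851 ] [3.14003136 0.00755438 3.05486306] [3.36483845 0.64224443 5.34741191]
[ 388.24537691 -137.00071559    0.        ]
```

Request:
servo_tool(
  deltas=[
    {"x": -5,"y": 30,"z": 0,"rx": 0,"ry": 0,"rz": -0.13,"gripper": 0},
    {"x": -10,"y": 60,"z": 0,"rx": 0,"ry": 0,"rz": -0.26,"gripper": 0},
    {"x": -15,"y": 90,"z": 0,"rx": 0,"ry": 0,"rz": -0.39,"gripper": 0},
    {"x": -20,"y": 120,"z": 0,"rx": 0,"ry": 0,"rz": -0.52,"gripper": 0},
    {"x": -25,"y": 150,"z": 0,"rx": 0,"ry": 0,"rz": -0.65,"gripper": 0},
    {"x": -30,"y": 180,"z": 0,"rx": 0,"ry": 0,"rz": -0.78,"gripper": 0},
    {"x": -35,"y": 210,"z": 0,"rx": 0,"ry": 0,"rz": -0.91,"gripper": 0},
    {"x": -40,"y": 240,"z": 0,"rx": 0,"ry": 0,"rz": -1.04,"gripper": 0},
    {"x": -45,"y": 270,"z": 0,"rx": 0,"ry": 0,"rz": -1.17,"gripper": 0},
    {"x": -49,"y": 302,"z": 0,"rx": 0,"ry": 0,"rz": -1.309,"gripper": 0},
  ],
)

```text
clock: 17.45
eef_pos: [518.0, 364.4, 128.8]
tcp_rot: [3.141, -0.0, 1.74]
contact_force: [-0.2, -0.1, -0.4]
opening: 0.499
grasp_force: 0.0
```

Request:
servo_tool(
  deltas=[
    {"x": 0,"y": 0,"z": -30,"rx": 0,"ry": 0,"rz": 0,"gripper": 0},
    {"x": 0,"y": 0,"z": -60,"rx": 0,"ry": 0,"rz": 0,"gripper": 0},
    {"x": 0,"y": 0,"z": -98,"rx": 0,"ry": 0,"rz": 0,"gripper": 0},
    {"x": 0,"y": 0,"z": -98,"rx": 0,"ry": 0,"rz": 0,"gripper": 0},
    {"x": 0,"y": 0,"z": -98,"rx": 0,"ry": 0,"rz": 0,"gripper": -1},
    {"x": 0,"y": 0,"z": -98,"rx": 0,"ry": 0,"rz": 0,"gripper": -1},
    {"x": 0,"y": 0,"z": -98,"rx": 0,"ry": 0,"rz": 0,"gripper": -1},
    {"x": 0,"y": 0,"z": -98,"rx": 0,"ry": 0,"rz": 0,"gripper": -1},
  ],
)

```text
clock: 18.25
eef_pos: [519.3, 363.7, 32.8]
tcp_rot: [3.139, -0.001, 1.746]
contact_force: [-0.7, -0.1, 4.6]
opening: 0.148
grasp_force: 61.8
```

Request:
servo_tool(
  deltas=[
    {"x": 0,"y": 0,"z": 30,"rx": 0,"ry": 0,"rz": 0,"gripper": -1},
    {"x": 0,"y": 0,"z": 60,"rx": 0,"ry": 0,"rz": 0,"gripper": -1},
    {"x": 0,"y": 0,"z": 90,"rx": 0,"ry": 0,"rz": 0,"gripper": -1},
    {"x": 0,"y": 0,"z": 120,"rx": 0,"ry": 0,"rz": 0,"gripper": -1},
    {"x": 0,"y": 0,"z": 120,"rx": 0,"ry": 0,"rz": 0,"gripper": -1},
  ],
)

```text
clock: 18.75
eef_pos: [520.6, 364.7, 156.1]
tcp_rot: [3.134, -0.003, 1.746]
contact_force: [0.5, -0.2, -1.5]
opening: 0.144
grasp_force: 61.0
```

Request:
servo_tool(
  deltas=[
    {"x": 3,"y": -40,"z": 0,"rx": 0,"ry": 0,"rz": 0.13,"gripper": -1},
    {"x": 6,"y": -80,"z": 0,"rx": 0,"ry": 0,"rz": 0.26,"gripper": -1},
    {"x": 9,"y": -120,"z": 0,"rx": 0,"ry": 0,"rz": 0.39,"gripper": -1},
    {"x": 12,"y": -160,"z": 0,"rx": 0,"ry": 0,"rz": 0.52,"gripper": -1},
    {"x": 15,"y": -200,"z": 0,"rx": 0,"ry": 0,"rz": 0.65,"gripper": -1},
    {"x": 18,"y": -240,"z": 0,"rx": 0,"ry": 0,"rz": 0.78,"gripper": -1},
    {"x": 21,"y": -280,"z": 0,"rx": 0,"ry": 0,"rz": 0.91,"gripper": -1},
    {"x": 24,"y": -320,"z": 0,"rx": 0,"ry": 0,"rz": 1.04,"gripper": -1},
    {"x": 27,"y": -360,"z": 0,"rx": 0,"ry": 0,"rz": 1.17,"gripper": -1},
    {"x": 28,"y": -395,"z": 0,"rx": 0,"ry": 0,"rz": 1.309,"gripper": -1},
  ],
)

```text
clock: 19.75
eef_pos: [545.8, -33.9, 150.5]
tcp_rot: [-3.141, -0.0, 3.06]
contact_force: [1.6, -0.1, -1.7]
opening: 0.142
grasp_force: 60.9
```

Request:
servo_tool(
  deltas=[
    {"x": 0,"y": 0,"z": -40,"rx": 0,"ry": 0,"rz": 0,"gripper": -1},
    {"x": 0,"y": 0,"z": -80,"rx": 0,"ry": 0,"rz": 0,"gripper": -1},
    {"x": 0,"y": 0,"z": -110,"rx": 0,"ry": 0,"rz": 0,"gripper": -1},
    {"x": 0,"y": 0,"z": -117,"rx": 0,"ry": 0,"rz": 0,"gripper": -1},
    {"x": 0,"y": 0,"z": -117,"rx": 0,"ry": 0,"rz": 0,"gripper": -1},
    {"x": 0,"y": 0,"z": -117,"rx": 0,"ry": 0,"rz": 0,"gripper": -1},
  ],
)

```text
clock: 20.35
eef_pos: [547.2, -31.9, 35.1]
tcp_rot: [3.142, 0.002, 3.055]
contact_force: [0.1, 0.3, -1.1]
opening: 0.145
grasp_force: 60.9
```

Request:
servo_tool(
  deltas=[
    {"x": 0,"y": 0,"z": -3,"rx": 0,"ry": 0,"rz": 0,"gripper": -1},
    {"x": 0,"y": 0,"z": -4,"rx": 0,"ry": 0,"rz": 0,"gripper": -1},
    {"x": 0,"y": 0,"z": -4.5,"rx": 0,"ry": 0,"rz": 0,"gripper": -1},
    {"x": 0,"y": 0,"z": -4.5,"rx": 0,"ry": 0,"rz": 0,"gripper": -1},
  ],
)

```text
clock: 20.75
eef_pos: [546.9, -31.9, 30.3]
tcp_rot: [3.142, 0.001, 3.055]
contact_force: [-0.5, -0.6, 4.9]
opening: 0.142
grasp_force: 61.7
```

Request:
servo_tool(
  deltas=[
    {"x": 0,"y": 0,"z": 0.6,"rx": 0,"ry": 0,"rz": 0,"gripper": -1},
    {"x": 4,"y": -0.3,"z": 0.6,"rx": 0,"ry": 0,"rz": 0,"gripper": -1},
    {"x": 8,"y": -0.7,"z": 0.6,"rx": 0,"ry": 0,"rz": 0,"gripper": -1},
    {"x": 10,"y": -0.9,"z": 0.6,"rx": 0,"ry": 0,"rz": 0,"gripper": -1},
    {"x": 10,"y": -0.9,"z": 0.6,"rx": 0,"ry": 0,"rz": 0,"gripper": -1},
  ],
)

```text
clock: 21.25
eef_pos: [555.6, -32.8, 30.2]
tcp_rot: [-3.142, -0.002, 3.055]
contact_force: [-5.4, 0.2, 5.6]
opening: 0.145
grasp_force: 62.0
```

Request:
servo_tool(
  deltas=[
    {"x": 0,"y": 1.5,"z": 0,"rx": 0,"ry": 0,"rz": 0,"gripper": -1},
    {"x": 0,"y": 2.5,"z": 0,"rx": 0,"ry": 0,"rz": 0,"gripper": -1},
    {"x": 0,"y": 2.5,"z": 0,"rx": 0,"ry": 0,"rz": 0,"gripper": -1},
  ],
)

```text
clock: 21.55
eef_pos: [556.5, -30.5, 30.3]
tcp_rot: [-3.141, 0.0, 3.055]
contact_force: [-1.0, -3.2, 5.9]
opening: 0.143
grasp_force: 61.8
```

Request:
servo_tool(
  deltas=[
    {"x": 1,"y": 1,"z": 0.3,"rx": 0,"ry": 0,"rz": 0,"gripper": -1},
    {"x": 2,"y": 1.5,"z": 0.3,"rx": 0,"ry": 0,"rz": 0,"gripper": -1},
    {"x": 2,"y": 1.5,"z": 0.3,"rx": 0,"ry": 0,"rz": 0,"gripper": -1},
  ],
)

```text
clock: 21.85
eef_pos: [557.9, -28.8, 30.3]
tcp_rot: [-3.141, -0.001, 3.055]
contact_force: [-2.9, -2.0, 5.0]
opening: 0.15
grasp_force: 61.8
```

Request:
servo_tool(
  deltas=[
    {"x": 0.5,"y": 0.7,"z": 0.2,"rx": 0,"ry": 0,"rz": 0,"gripper": -1},
    {"x": 1,"y": 1.4,"z": 0.2,"rx": 0,"ry": 0,"rz": 0,"gripper": -1},
    {"x": 1,"y": 1.4,"z": 0.2,"rx": 0,"ry": 0,"rz": 0,"gripper": -1},
  ],
)

```text
clock: 22.15
eef_pos: [557.9, -28.5, 30.3]
tcp_rot: [-3.14, -0.003, 3.055]
contact_force: [-6.3, -11.9, 5.3]
opening: 0.151
grasp_force: 62.1
```

```bash
python3 - <<'E'
from h import *
im,cm=snap("w8");s=r.sense();print(s['eef_pos'],s['tcp_rot'],s['contact_force'])
a=cv2.resize(im[120:330,60:480],(800,400))
cv2.imwrite("pics/c8.png",a)
E
```

```text
[557.9184878  -28.53260177  30.32960584] [-3.13994663e+00 -2.59041629e-03  3.05522707e+00] [ -7.21177976 -10.71765402   5.76867559]
```

View pics/c8.png

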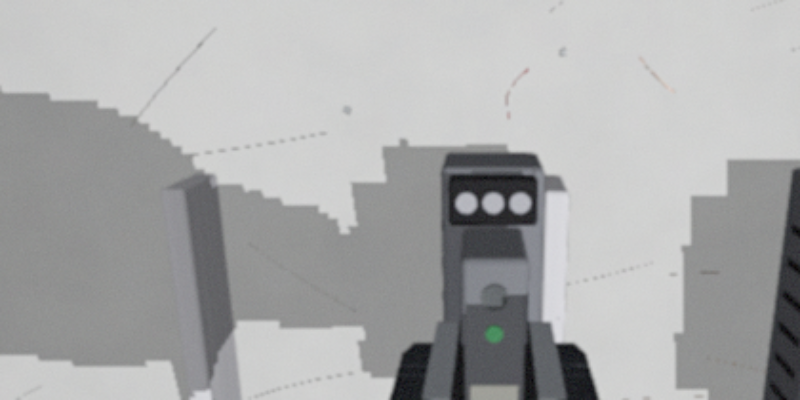

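Request:
servo_tool(
  deltas=[
    {"x": 0,"y": -1,"z": 0.4,"rx": 0,"ry": 0,"rz": 0,"gripper": -1},
    {"x": 1.5,"y": -1,"z": 0.4,"rx": 0,"ry": 0,"rz": 0,"gripper": -1},
    {"x": 3,"y": -1,"z": 0.4,"rx": 0,"ry": 0,"rz": 0,"gripper": -1},
    {"x": 3,"y": -1,"z": 0.4,"rx": 0,"ry": 0,"rz": 0,"gripper": -1},
  ],
)

```text
clock: 22.6
eef_pos: [560.0, -28.8, 30.4]
tcp_rot: [-3.141, -0.005, 3.055]
contact_force: [-8.1, -6.2, 4.7]
opening: 0.148
grasp_force: 62.0
```

Request:
servo_tool(
  deltas=[
    {"x": 1,"y": 0,"z": 0.3,"rx": 0,"ry": 0,"rz": 0,"gripper": -1},
    {"x": 2,"y": 0,"z": 0.3,"rx": 0,"ry": 0,"rz": 0,"gripper": -1},
    {"x": 2,"y": 0,"z": 0.3,"rx": 0,"ry": 0,"rz": 0,"gripper": -1},
  ],
)

```text
clock: 22.9
eef_pos: [561.8, -28.9, 30.5]
tcp_rot: [-3.141, -0.005, 3.055]
contact_force: [-8.7, -7.8, 3.1]
opening: 0.145
grasp_force: 61.7
```

Request:
servo_tool(
  deltas=[
    {"x": 0,"y": 0,"z": 0,"rx": 0,"ry": 0,"rz": 0,"gripper": -0.3},
    {"x": 0,"y": 0,"z": 0,"rx": 0,"ry": 0,"rz": 0,"gripper": -0.3},
    {"x": 0,"y": 0,"z": 0,"rx": 0,"ry": 0,"rz": 0,"gripper": -0.3},
    {"x": 0,"y": 0,"z": 20,"rx": 0,"ry": 0,"rz": 0,"gripper": -0.3},
    {"x": 0,"y": 0,"z": 60,"rx": 0,"ry": 0,"rz": 0,"gripper": -0.3},
    {"x": 0,"y": 0,"z": 100,"rx": 0,"ry": 0,"rz": 0,"gripper": 0},
  ],
)

```text
clock: 23.5
eef_pos: [564.1, -28.1, 132.0]
tcp_rot: [3.141, -0.001, 3.055]
contact_force: [1.1, -0.3, 0.3]
opening: 0.49
grasp_force: 0.0
```

Request:
servo_tool(
  deltas=[
    {"x": -14,"y": 34,"z": 5,"rx": 0,"ry": 0,"rz": -0.13,"gripper": 0},
    {"x": -28,"y": 68,"z": 10,"rx": 0,"ry": 0,"rz": -0.26,"gripper": 0},
    {"x": -42,"y": 102,"z": 15,"rx": 0,"ry": 0,"rz": -0.39,"gripper": 0},
    {"x": -56,"y": 136,"z": 20,"rx": 0,"ry": 0,"rz": -0.52,"gripper": 0},
    {"x": -70,"y": 170,"z": 25,"rx": 0,"ry": 0,"rz": -0.65,"gripper": 0},
    {"x": -84,"y": 204,"z": 30,"rx": 0,"ry": 0,"rz": -0.78,"gripper": 0},
    {"x": -98,"y": 238,"z": 30,"rx": 0,"ry": 0,"rz": -0.91,"gripper": 0},
    {"x": -112,"y": 272,"z": 30,"rx": 0,"ry": 0,"rz": -1.04,"gripper": 0},
    {"x": -126,"y": 306,"z": 30,"rx": 0,"ry": 0,"rz": -1.17,"gripper": 0},
    {"x": -140,"y": 340,"z": 30,"rx": 0,"ry": 0,"rz": -1.29,"gripper": 0},
  ],
)

```text
clock: 24.5
eef_pos: [423.8, 313.4, 161.7]
tcp_rot: [3.141, -0.001, 1.76]
contact_force: [0.1, -0.0, -0.4]
opening: 0.498
grasp_force: 0.0
```

```bash
python3 - <<'E'
from modfit import *
im,cm=snap("w9");s=r.sense();print(s['eef_pos'],s['tcp_rot'])
ds=r.recognise("module1","wrist")
print([( [round(v) for v in d['box']],round(d['conf'],2),p2w(cm,(d['box'][0]+d['box'][2]/2,d['box'][1]+d['box'][3]/2),24).round(0)[:2]) for d in ds])
print(fit(im,cm,422,380,1.76,box=ds[0]['box']))
E
```

```text
[422.4766526 317.5466414 161.7937441] [ 3.14037582 -0.00345156  1.74967751]
[([316, 82, 36, 116], 0.91, array([423., 386.]))]
(array([421.247, 382.7  ,   1.734]), np.float64(0.855))
```

Request:
servo_tool(
  deltas=[
    {"x": -1,"y": 35,"z": 0,"rx": 0,"ry": 0,"rz": -0.01,"gripper": 0},
    {"x": -1,"y": 69,"z": -20,"rx": 0,"ry": 0,"rz": -0.01,"gripper": 0},
    {"x": -1,"y": 69,"z": -60,"rx": 0,"ry": 0,"rz": -0.01,"gripper": 0},
    {"x": -1,"y": 69,"z": -100,"rx": 0,"ry": 0,"rz": -0.01,"gripper": 0},
    {"x": -1,"y": 69,"z": -128,"rx": 0,"ry": 0,"rz": -0.01,"gripper": 0},
    {"x": -1,"y": 69,"z": -128,"rx": 0,"ry": 0,"rz": -0.01,"gripper": 0},
    {"x": -1,"y": 69,"z": -128,"rx": 0,"ry": 0,"rz": -0.01,"gripper": -1},
    {"x": -1,"y": 69,"z": -128,"rx": 0,"ry": 0,"rz": -0.01,"gripper": -1},
    {"x": -1,"y": 69,"z": -128,"rx": 0,"ry": 0,"rz": -0.01,"gripper": -1},
    {"x": -1,"y": 69,"z": -128,"rx": 0,"ry": 0,"rz": -0.01,"gripper": -1},
  ],
)

```text
clock: 25.6
eef_pos: [424.3, 381.3, 34.9]
tcp_rot: [3.139, -0.001, 1.755]
contact_force: [-0.6, -0.0, 5.9]
opening: 0.144
grasp_force: 61.2
```

Request:
servo_tool(
  deltas=[
    {"x": 0,"y": 0,"z": 0,"rx": 0,"ry": 0,"rz": 0,"gripper": -1},
    {"x": 0,"y": 0,"z": 30,"rx": 0,"ry": 0,"rz": 0,"gripper": -1},
    {"x": 0,"y": 0,"z": 60,"rx": 0,"ry": 0,"rz": 0,"gripper": -1},
    {"x": 0,"y": 0,"z": 90,"rx": 0,"ry": 0,"rz": 0,"gripper": -1},
    {"x": 0,"y": 0,"z": 120,"rx": 0,"ry": 0,"rz": 0,"gripper": -1},
    {"x": 0,"y": 0,"z": 120,"rx": 0,"ry": 0,"rz": 0,"gripper": -1},
  ],
)

```text
clock: 26.2
eef_pos: [425.3, 382.4, 158.0]
tcp_rot: [3.135, -0.004, 1.755]
contact_force: [1.0, 0.6, -1.1]
opening: 0.145
grasp_force: 60.2
```

Request:
servo_tool(
  deltas=[
    {"x": 10,"y": -42,"z": 0,"rx": 0,"ry": 0,"rz": 0.12,"gripper": -1},
    {"x": 20,"y": -84,"z": 0,"rx": 0,"ry": 0,"rz": 0.24,"gripper": -1},
    {"x": 30,"y": -126,"z": 0,"rx": 0,"ry": 0,"rz": 0.36,"gripper": -1},
    {"x": 40,"y": -168,"z": 0,"rx": 0,"ry": 0,"rz": 0.48,"gripper": -1},
    {"x": 50,"y": -210,"z": 0,"rx": 0,"ry": 0,"rz": 0.6,"gripper": -1},
    {"x": 60,"y": -252,"z": 0,"rx": 0,"ry": 0,"rz": 0.72,"gripper": -1},
    {"x": 70,"y": -294,"z": 0,"rx": 0,"ry": 0,"rz": 0.84,"gripper": -1},
    {"x": 80,"y": -336,"z": 0,"rx": 0,"ry": 0,"rz": 0.96,"gripper": -1},
    {"x": 90,"y": -378,"z": 0,"rx": 0,"ry": 0,"rz": 1.08,"gripper": -1},
    {"x": 100,"y": -420,"z": 0,"rx": 0,"ry": 0,"rz": 1.2,"gripper": -1},
  ],
)

```text
clock: 27.2
eef_pos: [523.0, -41.2, 152.9]
tcp_rot: [3.142, -0.0, 2.96]
contact_force: [1.2, 1.1, -1.2]
opening: 0.146
grasp_force: 60.2
```

Request:
servo_tool(
  deltas=[
    {"x": 10,"y": -42,"z": 0,"rx": 0,"ry": 0,"rz": 0.101,"gripper": -1},
    {"x": 20,"y": -82,"z": 0,"rx": 0,"ry": 0,"rz": 0.101,"gripper": -1},
    {"x": 20,"y": -82,"z": 0,"rx": 0,"ry": 0,"rz": 0.101,"gripper": -1},
    {"x": 20,"y": -82,"z": -40,"rx": 0,"ry": 0,"rz": 0.101,"gripper": -1},
    {"x": 20,"y": -82,"z": -80,"rx": 0,"ry": 0,"rz": 0.101,"gripper": -1},
    {"x": 20,"y": -82,"z": -110,"rx": 0,"ry": 0,"rz": 0.101,"gripper": -1},
    {"x": 20,"y": -82,"z": -116,"rx": 0,"ry": 0,"rz": 0.101,"gripper": -1},
    {"x": 20,"y": -82,"z": -116,"rx": 0,"ry": 0,"rz": 0.101,"gripper": -1},
  ],
)

```text
clock: 28.0
eef_pos: [542.4, -120.9, 36.5]
tcp_rot: [3.141, -0.002, 3.056]
contact_force: [0.4, 0.1, -1.6]
opening: 0.144
grasp_force: 60.1
```

Request:
servo_tool(
  deltas=[
    {"x": 0,"y": 0,"z": -3,"rx": 0,"ry": 0,"rz": 0,"gripper": -1},
    {"x": 0,"y": 0,"z": -4.5,"rx": 0,"ry": 0,"rz": 0,"gripper": -1},
    {"x": 0,"y": 0,"z": -5.5,"rx": 0,"ry": 0,"rz": 0,"gripper": -1},
    {"x": 0,"y": 0,"z": -5.5,"rx": 0,"ry": 0,"rz": 0,"gripper": -1},
  ],
)

```text
clock: 28.4
eef_pos: [543.9, -121.5, 32.5]
tcp_rot: [-3.141, 0.001, 3.056]
contact_force: [1.1, 0.4, -1.1]
opening: 0.144
grasp_force: 60.3
```

Request:
servo_tool(
  deltas=[
    {"x": 0,"y": 0,"z": -0.7,"rx": 0,"ry": 0,"rz": 0,"gripper": -1},
    {"x": 0,"y": 0,"z": -1.5,"rx": 0,"ry": 0,"rz": 0,"gripper": -1},
    {"x": 0,"y": 0,"z": -1.5,"rx": 0,"ry": 0,"rz": 0,"gripper": -1},
  ],
)

```text
clock: 28.7
eef_pos: [544.0, -121.8, 32.3]
tcp_rot: [-3.141, 0.002, 3.056]
contact_force: [-6.0, -0.6, 19.8]
opening: 0.142
grasp_force: 62.8
```

Request:
servo_tool(
  deltas=[
    {"x": 0,"y": 0,"z": 1.4,"rx": 0,"ry": 0,"rz": 0,"gripper": -1},
    {"x": 4,"y": -0.3,"z": 1.4,"rx": 0,"ry": 0,"rz": 0,"gripper": -1},
    {"x": 8,"y": -0.7,"z": 1.4,"rx": 0,"ry": 0,"rz": 0,"gripper": -1},
    {"x": 8,"y": 1,"z": 1.4,"rx": 0,"ry": 0,"rz": 0,"gripper": -1},
    {"x": 8,"y": 2,"z": 1.4,"rx": 0,"ry": 0,"rz": 0,"gripper": -1},
    {"x": 8,"y": 2,"z": 1.4,"rx": 0,"ry": 0,"rz": 0,"gripper": -1},
  ],
)

```text
clock: 29.3
eef_pos: [550.4, -120.0, 32.4]
tcp_rot: [-3.141, -0.002, 3.056]
contact_force: [-7.6, -4.5, 13.9]
opening: 0.144
grasp_force: 62.3
```

Request:
servo_tool(
  deltas=[
    {"x": 0,"y": 0,"z": 0.8,"rx": 0,"ry": 0,"rz": 0,"gripper": -1},
    {"x": 1.5,"y": 0.7,"z": 0.8,"rx": 0,"ry": 0,"rz": 0,"gripper": -1},
    {"x": 3,"y": 1.4,"z": 0.8,"rx": 0,"ry": 0,"rz": 0,"gripper": -1},
    {"x": 3,"y": 1.4,"z": 0.8,"rx": 0,"ry": 0,"rz": 0,"gripper": -1},
  ],
)

```text
clock: 29.7
eef_pos: [553.6, -118.4, 32.5]
tcp_rot: [-3.141, -0.002, 3.056]
contact_force: [-5.7, -3.8, 6.6]
opening: 0.142
grasp_force: 61.3
```

Request:
servo_tool(
  deltas=[
    {"x": 0.5,"y": 0.7,"z": 0.3,"rx": 0,"ry": 0,"rz": 0,"gripper": -1},
    {"x": 1,"y": 1.4,"z": 0.3,"rx": 0,"ry": 0,"rz": 0,"gripper": -1},
    {"x": 1,"y": 1.4,"z": 0.3,"rx": 0,"ry": 0,"rz": 0,"gripper": -1},
  ],
)

```text
clock: 30.0
eef_pos: [553.6, -118.1, 32.6]
tcp_rot: [-3.139, -0.003, 3.057]
contact_force: [-9.1, -13.1, 6.6]
opening: 0.144
grasp_force: 61.5
```

Request:
servo_tool(
  deltas=[
    {"x": 0,"y": 0,"z": 0,"rx": 0,"ry": 0,"rz": 0,"gripper": -0.3},
    {"x": 0,"y": 0,"z": 0,"rx": 0,"ry": 0,"rz": 0,"gripper": -0.3},
    {"x": 0,"y": 0,"z": 0,"rx": 0,"ry": 0,"rz": 0,"gripper": -0.3},
    {"x": 0,"y": 0,"z": 20,"rx": 0,"ry": 0,"rz": 0,"gripper": -0.3},
    {"x": 0,"y": 0,"z": 60,"rx": 0,"ry": 0,"rz": 0,"gripper": -0.3},
    {"x": 0,"y": -10,"z": 100,"rx": 0,"ry": 0,"rz": 0,"gripper": 0},
    {"x": -5,"y": -50,"z": 140,"rx": 0,"ry": 0,"rz": 0,"gripper": 1},
    {"x": -10,"y": -90,"z": 170,"rx": 0,"ry": 0,"rz": 0,"gripper": 1},
    {"x": -20,"y": -135,"z": 170,"rx": 0,"ry": 0,"rz": 0,"gripper": 1},
    {"x": -25,"y": -172,"z": 170,"rx": 0,"ry": 0,"rz": 0,"gripper": 1},
  ],
  newtons=40,
)

```text
clock: 31.0
eef_pos: [530.8, -290.9, 204.9]
tcp_rot: [-3.14, 0.003, 3.056]
contact_force: [0.3, 0.7, -1.2]
opening: 0.997
grasp_force: 0.0
```

Request:
servo_tool(
  deltas=[
    {"x": 0,"y": 0,"z": 0,"rx": 0,"ry": 0,"rz": 0,"gripper": 1},
    {"x": 0,"y": 0,"z": 0,"rx": 0,"ry": 0,"rz": 0,"gripper": 1},
    {"x": 0,"y": 0,"z": 0,"rx": 0,"ry": 0,"rz": 0,"gripper": 1},
  ],
)

```text
clock: 31.3
eef_pos: [530.4, -287.7, 202.5]
tcp_rot: [3.141, -0.0, 3.056]
contact_force: [-0.3, 0.3, 0.5]
opening: 1.0
grasp_force: 0.0
```

```bash
cat > clamp.py <<'E'
from h import *
def clamps(im,cm,c="wrist",thr=75):
    v=cv2.cvtColor(im,cv2.COLOR_BGR2HSV)[...,2]
    n,lab,st,ce=cv2.connectedComponentsWithStats((v<thr).astype(np.uint8),connectivity=8);out=[]
    for d in r.recognise("clamp1",c):
        L,T,Wd,H=[int(q) for q in d['box']]
        if L+Wd>636 or T<3: print("cut",d['box'])
        sub=lab[max(T,0):T+H,max(L,0):L+Wd];b=np.bincount(sub[sub>0])
        if not len(b): continue
        ids=[k for k in range(1,len(b)) if b[k]>25 and b[k]>.9*st[k,4]]
        ys,xs=np.nonzero(np.isin(lab,ids)) if ids else ([],[])
        if len(xs)<80: continue
        P=np.array([p2w(cm,(x,y),20)[:2] for x,y in zip(xs,ys)]);m=P.mean(0)
        w,V=np.linalg.eigh(np.cov((P-m).T));a=V[:,1]
        t=(P-m)@a;s=(P-m)@V[:,0]
        lo,hi=np.percentile(t,[.5,99.5])
        w0=np.ptp(s[t<lo+10]);w1=np.ptp(s[t>hi-10])
        if w1>w0: a=-a;lo,hi=-hi,-lo;w0,w1=w1,w0
        piv=m+a*(lo+56)
        out.append(dict(piv=piv.round(1),grip=(piv-43*a).round(1),yaw=round(float(np.arctan2(a[1],a[0])),3),len=round(hi-lo,1),w=(round(w0,1),round(w1,1)),conf=round(d['conf'],2)))
    return out
E
python3 - <<'E'
from clamp import *
im,cm=snap("w10");s=r.sense();print(s['eef_pos'],s['tcp_rot'])
for o in clamps(im,cm): print(o)
E
```

```text
[ 530.48028194 -287.48089773  202.51199937] [ 3.14106094e+00 -4.14528596e-04  3.05679722e+00]
{'piv': array([ 471.9, -234.8]), 'grip': array([ 428.9, -235.2]), 'yaw': 0.009, 'len': np.float64(104.6), 'w': (np.float64(58.8), np.float64(28.7)), 'conf': 0.75}
{'piv': array([ 504.1, -353.8]), 'grip': array([ 461.4, -348.7]), 'yaw': -0.119, 'len': np.float64(105.6), 'w': (np.float64(59.8), np.float64(28.8)), 'conf': 0.63}
```

Request:
servo_tool(
  deltas=[
    {"x": -35,"y": 18,"z": -20,"rx": 0,"ry": 0,"rz": 0.03,"gripper": 1},
    {"x": -70,"y": 36,"z": -45,"rx": 0,"ry": 0,"rz": 0.06,"gripper": 1},
    {"x": -102,"y": 53,"z": -75,"rx": 0,"ry": 0,"rz": 0.094,"gripper": 1},
    {"x": -102,"y": 53,"z": -110,"rx": 0,"ry": 0,"rz": 0.094,"gripper": 1},
    {"x": -102,"y": 53,"z": -150,"rx": 0,"ry": 0,"rz": 0.094,"gripper": 1},
    {"x": -102,"y": 53,"z": -180,"rx": 0,"ry": 0,"rz": 0.094,"gripper": 1},
    {"x": -102,"y": 53,"z": -196,"rx": 0,"ry": 0,"rz": 0.094,"gripper": 1},
    {"x": -102,"y": 53,"z": -196,"rx": 0,"ry": 0,"rz": 0.094,"gripper": 1},
  ],
)

```text
clock: 32.2
eef_pos: [427.1, -234.0, 4.8]
tcp_rot: [3.139, -0.004, -3.132]
contact_force: [0.2, 1.0, 0.4]
opening: 0.997
grasp_force: 0.0
```

Request:
servo_tool(
  deltas=[
    {"x": 0,"y": 0,"z": 0,"rx": 0,"ry": 0,"rz": 0,"gripper": -1},
    {"x": 0,"y": 0,"z": 0,"rx": 0,"ry": 0,"rz": 0,"gripper": -1},
    {"x": 0,"y": 0,"z": 0,"rx": 0,"ry": 0,"rz": 0,"gripper": -1},
    {"x": 0,"y": 0,"z": 0,"rx": 0,"ry": 0,"rz": 0,"gripper": -1},
    {"x": 0,"y": 0,"z": 0,"rx": 0,"ry": 0,"rz": 0,"gripper": -1},
    {"x": 0,"y": 0,"z": 0,"rx": 0,"ry": 0,"rz": 0,"gripper": -1},
  ],
)

```text
clock: 32.8
eef_pos: [430.0, -236.3, 8.9]
tcp_rot: [-3.14, 0.004, -3.134]
contact_force: [-0.8, 2.6, 12.3]
opening: 0.188
grasp_force: 39.1
```

Request:
servo_tool(
  deltas=[
    {"x": 0,"y": 0,"z": 20,"rx": 0,"ry": 0,"rz": 0,"gripper": -1},
    {"x": 0,"y": 0,"z": 50,"rx": 0,"ry": 0,"rz": 0,"gripper": -1},
    {"x": -10,"y": 34,"z": 60,"rx": 0,"ry": 0,"rz": -0.03,"gripper": -1},
    {"x": -20,"y": 68,"z": 60,"rx": 0,"ry": 0,"rz": -0.06,"gripper": -1},
    {"x": -30,"y": 102,"z": 60,"rx": 0,"ry": 0,"rz": -0.095,"gripper": -1},
    {"x": -37,"y": 134,"z": 60,"rx": 0,"ry": 0,"rz": -0.095,"gripper": -1},
    {"x": -37,"y": 134,"z": 40,"rx": 0,"ry": 0,"rz": -0.095,"gripper": -1},
    {"x": -37,"y": 134,"z": 15,"rx": 0,"ry": 0,"rz": -0.095,"gripper": -1},
    {"x": -37,"y": 134,"z": 6,"rx": 0,"ry": 0,"rz": -0.095,"gripper": -1},
    {"x": -37,"y": 134,"z": 6,"rx": 0,"ry": 0,"rz": -0.095,"gripper": -1},
  ],
)

```text
clock: 33.8
eef_pos: [390.8, -101.5, 12.5]
tcp_rot: [3.141, -0.002, 3.055]
contact_force: [0.1, 0.1, -0.4]
opening: 0.193
grasp_force: 39.8
```

```bash
python3 - <<'E'
from h import *
im,cm=snap("w11");s=r.sense();print(s['eef_pos'],s['tcp_rot'],s['contact_force'],s['opening'])
a=cv2.imread("pics/w10.png");b=r.grab_frame("top");cv2.imwrite("pics/top11.png",b)
ct=cam("top")
u=w2p(ct,(470,-105,20)).astype(int);print(u)
t=cv2.resize(b[u[1]-50:u[1]+50,u[0]-60:u[0]+60],(480,400),interpolation=cv2.INTER_CUBIC)
w=cv2.resize(im[180:480,160:480],(320,300))
c=np.zeros((400,800,3),np.uint8);c[:,:480]=t;c[:300,480:]=w;cv2.imwrite("pics/c11.png",c)
E
```

```text
[ 391.23818627 -101.7012503    13.04620936] [ 3.14148705e+00 -5.90858529e-04  3.05453257e+00] [ 1.35605665 -0.41024983 -0.65523786] 0.18744388242268784
[382 291]
```

View pics/c11.png

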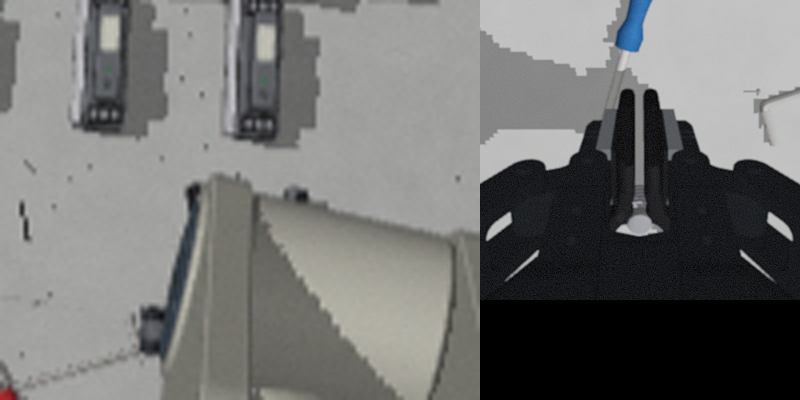

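```bash
python3 - <<'E'
from h import *
cm=load("w11")
for z in (24,28,32): print(p2w(cm,(320,402),z).round(1),p2w(cm,(320,271),z).round(1))
E
```

```text
[ 431.7 -104.4   24. ] [369.3 -99.1  24. ]
[ 428.3 -104.1   28. ] [367.7 -99.   28. ]
[ 424.8 -103.9   32. ] [366.2 -98.8  32. ]
```

Request:
servo_tool(
  deltas=[
    {"x": 0,"y": 0,"z": -3,"rx": 0,"ry": 0,"rz": 0,"gripper": -1},
    {"x": 10,"y": -0.9,"z": -3,"rx": 0,"ry": 0,"rz": 0,"gripper": -1},
    {"x": 20,"y": -1.7,"z": -3,"rx": 0,"ry": 0,"rz": 0,"gripper": -1},
    {"x": 30,"y": -2.6,"z": -3,"rx": 0,"ry": 0,"rz": 0,"gripper": -1},
    {"x": 40,"y": -3.5,"z": -3,"rx": 0,"ry": 0,"rz": 0,"gripper": -1},
    {"x": 40,"y": -3.5,"z": -3,"rx": 0,"ry": 0,"rz": 0,"gripper": -1},
  ],
)

```text
clock: 34.5
eef_pos: [433.6, -105.5, 10.0]
tcp_rot: [-3.141, 0.002, 3.055]
contact_force: [-0.7, 0.7, -0.4]
opening: 0.192
grasp_force: 39.8
```

Request:
servo_tool(
  deltas=[
    {"x": 6,"y": -0.5,"z": 0,"rx": 0,"ry": 0,"rz": 0,"gripper": -1},
    {"x": 11,"y": -0.9,"z": 0,"rx": 0,"ry": 0,"rz": 0,"gripper": -1},
    {"x": 11,"y": -0.9,"z": -0.5,"rx": 0,"ry": 0,"rz": 0,"gripper": -1},
    {"x": 11,"y": -0.9,"z": -0.5,"rx": 0,"ry": 0,"rz": 0,"gripper": -1},
  ],
)

```text
clock: 34.9
eef_pos: [442.5, -106.1, 9.3]
tcp_rot: [-3.142, 0.0, 3.055]
contact_force: [1.2, -0.3, 0.3]
opening: 0.188
grasp_force: 39.8
```

Request:
servo_tool(
  deltas=[
    {"x": 0,"y": 0,"z": 0,"rx": 0,"ry": 0,"rz": 0,"gripper": -0.3},
    {"x": 0,"y": 0,"z": 0,"rx": 0,"ry": 0,"rz": 0,"gripper": 0},
    {"x": 0,"y": 0,"z": 0,"rx": 0,"ry": 0,"rz": 0,"gripper": 0.5},
    {"x": 0,"y": 0,"z": 0,"rx": 0,"ry": 0,"rz": 0,"gripper": 0.7},
    {"x": 0,"y": 0,"z": 0,"rx": 0,"ry": 0,"rz": 0,"gripper": 0.7},
    {"x": 0,"y": 0,"z": 30,"rx": 0,"ry": 0,"rz": 0,"gripper": 0.7},
    {"x": 0,"y": 0,"z": 70,"rx": 0,"ry": 0,"rz": 0,"gripper": 0.7},
    {"x": 0,"y": 0,"z": 110,"rx": 0,"ry": 0,"rz": 0,"gripper": 1},
    {"x": 30,"y": 0,"z": 150,"rx": 0,"ry": 0,"rz": 0,"gripper": 1},
    {"x": 70,"y": 0,"z": 190,"rx": 0,"ry": 0,"rz": 0,"gripper": 1},
  ],
)

```text
clock: 35.9
eef_pos: [507.4, -106.0, 197.0]
tcp_rot: [-3.141, 0.0, 3.054]
contact_force: [1.1, 0.9, -0.3]
opening: 0.997
grasp_force: 0.0
```

Request:
servo_tool(
  deltas=[
    {"x": 40,"y": 0,"z": 0,"rx": 0,"ry": 0,"rz": 0,"gripper": 1},
    {"x": 80,"y": 0,"z": 0,"rx": 0,"ry": 0,"rz": 0,"gripper": 1},
    {"x": 80,"y": 0,"z": 0,"rx": 0,"ry": 0,"rz": 0,"gripper": 1},
    {"x": 80,"y": 0,"z": 0,"rx": 0,"ry": 0,"rz": 0,"gripper": 1},
  ],
)

```text
clock: 36.3
eef_pos: [587.4, -105.8, 193.9]
tcp_rot: [3.141, -0.002, 3.055]
contact_force: [-0.2, -0.1, 0.4]
opening: 0.998
grasp_force: 0.0
```

```bash
python3 - <<'E'
from clamp import *
im,cm=snap("w12");s=r.sense();print(s['eef_pos'],s['tcp_rot'])
for n in ("module1","clamp1"): print(n,[( [round(v) for v in d['box']],round(d['conf'],2)) for d in r.recognise(n,"wrist")])
for o in clamps(im,cm): print(o)
E
```

```text
[ 586.48592242 -105.8712123   193.88185427] [ 3.14148749e+00 -2.14671813e-03  3.05491495e+00]
module1 [([290, 136, 28, 92], 0.65), ([385, 137, 38, 92], 0.64), ([475, 133, 56, 95], 0.62)]
clamp1 [([270, 22, 68, 142], 0.98), ([632, 81, 7, 48], 0.74), ([0, 81, 68, 134], 0.71), ([207, 136, 431, 162], 0.6)]
cut [632.2, 80.8, 6.7, 48.0]
cut [207.4, 136.2, 431.4, 161.8]
{'piv': array([ 477.5, -110.3]), 'grip': array([ 520. , -117.1]), 'yaw': 2.982, 'len': np.float64(107.0), 'w': (np.float64(51.9), np.float64(32.3)), 'conf': 0.98}
{'piv': array([ 503.8, -346. ]), 'grip': array([ 463. , -332.7]), 'yaw': -0.314, 'len': np.float64(107.8), 'w': (np.float64(53.2), np.float64(42.2)), 'conf': 0.71}
{'piv': array([603.8, 146.7]), 'grip': array([613.1, 188.7]), 'yaw': -1.789, 'len': np.float64(403.9), 'w': (np.float64(33.2), np.float64(25.3)), 'conf': 0.6}
```

Request:
servo_tool(
  deltas=[
    {"x": -5,"y": -40,"z": 5,"rx": 0,"ry": 0,"rz": 0,"gripper": 1},
    {"x": -10,"y": -80,"z": 5,"rx": 0,"ry": 0,"rz": 0,"gripper": 1},
    {"x": -15,"y": -120,"z": 5,"rx": 0,"ry": 0,"rz": 0,"gripper": 1},
    {"x": -20,"y": -160,"z": 5,"rx": 0,"ry": 0,"rz": 0,"gripper": 1},
    {"x": -25,"y": -200,"z": 5,"rx": 0,"ry": 0,"rz": 0,"gripper": 1},
    {"x": -27,"y": -244,"z": 5,"rx": 0,"ry": 0,"rz": 0,"gripper": 1},
    {"x": -27,"y": -244,"z": 5,"rx": 0,"ry": 0,"rz": 0,"gripper": 1},
    {"x": -27,"y": -244,"z": 5,"rx": 0,"ry": 0,"rz": 0,"gripper": 1},
    {"x": -27,"y": -244,"z": 5,"rx": 0,"ry": 0,"rz": 0,"gripper": 1},
  ],
)

```text
clock: 37.4
eef_pos: [560.2, -349.0, 199.6]
tcp_rot: [3.141, -0.001, 3.055]
contact_force: [-0.2, -0.0, 0.2]
opening: 0.998
grasp_force: 0.0
```

```bash
python3 - <<'E'
from clamp import *
im,cm=snap("w13");s=r.sense();print(s['eef_pos'],s['tcp_rot'])
for o in clamps(im,cm): print(o)
E
```

```text
[ 560.43219743 -348.7152478   199.66120002] [ 3.14109922e+00 -4.21818804e-04  3.05557576e+00]
cut [471.1, 149.2, 168.9, 150.4]
cut [627.5, 180.2, 12.4, 51.5]
{'piv': array([ 505.1, -355. ]), 'grip': array([ 462.6, -348.2]), 'yaw': -0.158, 'len': np.float64(104.2), 'w': (np.float64(57.8), np.float64(26.9)), 'conf': 0.85}
{'piv': array([ 595. , -149.7]), 'grip': array([ 626.6, -178.9]), 'yaw': 2.396, 'len': np.float64(133.9), 'w': (np.float64(23.2), np.float64(21.6)), 'conf': 0.28}
```

Request:
servo_tool(
  deltas=[
    {"x": -35,"y": 1,"z": -20,"rx": 0,"ry": 0,"rz": -0.065,"gripper": 1},
    {"x": -70,"y": 2,"z": -45,"rx": 0,"ry": 0,"rz": -0.065,"gripper": 1},
    {"x": -103,"y": 2.5,"z": -75,"rx": 0,"ry": 0,"rz": -0.065,"gripper": 1},
    {"x": -103,"y": 2.5,"z": -110,"rx": 0,"ry": 0,"rz": -0.065,"gripper": 1},
    {"x": -103,"y": 2.5,"z": -150,"rx": 0,"ry": 0,"rz": -0.065,"gripper": 1},
    {"x": -103,"y": 2.5,"z": -180,"rx": 0,"ry": 0,"rz": -0.065,"gripper": 1},
    {"x": -103,"y": 2.5,"z": -192,"rx": 0,"ry": 0,"rz": -0.065,"gripper": 1},
    {"x": -103,"y": 2.5,"z": -192,"rx": 0,"ry": 0,"rz": -0.065,"gripper": 1},
  ],
)

```text
clock: 38.3
eef_pos: [457.1, -346.2, 6.5]
tcp_rot: [3.14, -0.002, 2.991]
contact_force: [0.4, -0.2, 0.2]
opening: 0.997
grasp_force: 0.0
```

Request:
servo_tool(
  deltas=[
    {"x": 0,"y": 0,"z": 0,"rx": 0,"ry": 0,"rz": 0,"gripper": -1},
    {"x": 0,"y": 0,"z": 0,"rx": 0,"ry": 0,"rz": 0,"gripper": -1},
    {"x": 0,"y": 0,"z": 0,"rx": 0,"ry": 0,"rz": 0,"gripper": -1},
    {"x": 0,"y": 0,"z": 0,"rx": 0,"ry": 0,"rz": 0,"gripper": -1},
    {"x": 0,"y": 0,"z": 0,"rx": 0,"ry": 0,"rz": 0,"gripper": -1},
    {"x": 0,"y": 0,"z": 0,"rx": 0,"ry": 0,"rz": 0,"gripper": -1},
  ],
)

```text
clock: 38.9
eef_pos: [459.6, -348.7, 10.5]
tcp_rot: [-3.139, 0.004, 2.99]
contact_force: [-0.8, 0.7, 11.3]
opening: 0.189
grasp_force: 39.2
```

Request:
servo_tool(
  deltas=[
    {"x": 0,"y": 0,"z": 30,"rx": 0,"ry": 0,"rz": 0,"gripper": -1},
    {"x": 0,"y": 0,"z": 65,"rx": 0,"ry": 0,"rz": 0,"gripper": -1},
    {"x": -10,"y": 42,"z": 70,"rx": 0,"ry": 0,"rz": 0.03,"gripper": -1},
    {"x": -20,"y": 84,"z": 70,"rx": 0,"ry": 0,"rz": 0.065,"gripper": -1},
    {"x": -30,"y": 126,"z": 70,"rx": 0,"ry": 0,"rz": 0.065,"gripper": -1},
    {"x": -40,"y": 168,"z": 70,"rx": 0,"ry": 0,"rz": 0.065,"gripper": -1},
    {"x": -50,"y": 210,"z": 70,"rx": 0,"ry": 0,"rz": 0.065,"gripper": -1},
    {"x": -60,"y": 252,"z": 70,"rx": 0,"ry": 0,"rz": 0.065,"gripper": -1},
    {"x": -70,"y": 294,"z": 70,"rx": 0,"ry": 0,"rz": 0.065,"gripper": -1},
    {"x": -74,"y": 337,"z": 70,"rx": 0,"ry": 0,"rz": 0.065,"gripper": -1},
  ],
)

```text
clock: 39.9
eef_pos: [383.1, -9.2, 78.7]
tcp_rot: [3.141, 0.002, 3.054]
contact_force: [2.0, 0.8, -1.0]
opening: 0.186
grasp_force: 39.7
```

Request:
servo_tool(
  deltas=[
    {"x": 0,"y": 0,"z": -30,"rx": 0,"ry": 0,"rz": 0,"gripper": -1},
    {"x": 0,"y": 0,"z": -60,"rx": 0,"ry": 0,"rz": 0,"gripper": -1},
    {"x": 0,"y": 0,"z": -64,"rx": 0,"ry": 0,"rz": 0,"gripper": -1},
    {"x": 0,"y": 0,"z": -64,"rx": 0,"ry": 0,"rz": 0,"gripper": -1},
    {"x": 0,"y": 0,"z": -64,"rx": 0,"ry": 0,"rz": 0,"gripper": -1},
  ],
)

```text
clock: 40.4
eef_pos: [384.4, -10.6, 14.5]
tcp_rot: [3.142, 0.001, 3.055]
contact_force: [0.9, -0.2, -1.3]
opening: 0.19
grasp_force: 40.0
```

```bash
python3 - <<'E'
from h import *
im,cm=snap("w14");s=r.sense();print(s['eef_pos'],s['tcp_rot'],s['contact_force'],s['opening'])
g=cv2.cvtColor(im,6)
# reference: same rig, template of pivot from w11
ref=cv2.cvtColor(cv2.imread("pics/w11.png"),6)
t=ref[385:418,300:340];res=cv2.matchTemplate(g[330:480,280:360],t,cv2.TM_CCOEFF_NORMED);print("pivot px",cv2.minMaxLoc(res)[1::2],)
_,v,_,l=cv2.minMaxLoc(res);print(l[0]+280+20,l[1]+330+17,v)
t=ref[262:300,295:345];res=cv2.matchTemplate(g[200:340,270:370],t,cv2.TM_CCOEFF_NORMED);_,v,_,l=cv2.minMaxLoc(res);print("handle end",l[0]+270+25,l[1]+200+9,v)
for z in (24,28): print(p2w(cm,(320,402),z).round(1))
E
```

```text
[384.294513  -10.6644934  14.4789961] [3.14155329e+00 1.34627260e-03 3.05456739e+00] [-0.75797884 -0.71216922 -0.96059102] 0.19059710367610602
pivot px (0.7381240129470825, (19, 56))
319 403 0.7381240129470825
handle end 320 279 0.9257416725158691
[427.1 -13.7  24. ]
[423.6 -13.4  28. ]
```

Request:
servo_tool(
  deltas=[
    {"x": 0,"y": 0.5,"z": -3.5,"rx": 0,"ry": 0,"rz": 0,"gripper": -1},
    {"x": 12,"y": -0.6,"z": -3.5,"rx": 0,"ry": 0,"rz": 0,"gripper": -1},
    {"x": 24,"y": -1.6,"z": -3.5,"rx": 0,"ry": 0,"rz": 0,"gripper": -1},
    {"x": 36,"y": -2.7,"z": -3.5,"rx": 0,"ry": 0,"rz": 0,"gripper": -1},
    {"x": 44,"y": -3.4,"z": -3.5,"rx": 0,"ry": 0,"rz": 0,"gripper": -1},
    {"x": 50,"y": -4,"z": -3.5,"rx": 0,"ry": 0,"rz": 0,"gripper": -1},
    {"x": 50,"y": -4,"z": -3.5,"rx": 0,"ry": 0,"rz": 0,"gripper": -1},
  ],
)

```text
clock: 41.15
eef_pos: [435.2, -14.7, 10.4]
tcp_rot: [3.142, 0.002, 3.055]
contact_force: [2.5, -1.0, 0.6]
opening: 0.186
grasp_force: 42.7
```

Request:
servo_tool(
  deltas=[
    {"x": 6,"y": -0.5,"z": 0,"rx": 0,"ry": 0,"rz": 0,"gripper": -1},
    {"x": 12,"y": -1,"z": 0,"rx": 0,"ry": 0,"rz": 0,"gripper": -1},
    {"x": 12,"y": -1,"z": -0.5,"rx": 0,"ry": 0,"rz": 0,"gripper": -1},
    {"x": 12,"y": -1,"z": -0.5,"rx": 0,"ry": 0,"rz": 0,"gripper": -1},
  ],
)

```text
clock: 41.55
eef_pos: [446.6, -15.6, 9.7]
tcp_rot: [3.142, 0.002, 3.055]
contact_force: [1.0, -0.7, 3.5]
opening: 0.188
grasp_force: 42.7
```

Request:
servo_tool(
  deltas=[
    {"x": 0,"y": 0,"z": 0,"rx": 0,"ry": 0,"rz": 0,"gripper": -0.3},
    {"x": 0,"y": 0,"z": 0,"rx": 0,"ry": 0,"rz": 0,"gripper": 0},
    {"x": 0,"y": 0,"z": 0,"rx": 0,"ry": 0,"rz": 0,"gripper": 0.5},
    {"x": 0,"y": 0,"z": 0,"rx": 0,"ry": 0,"rz": 0,"gripper": 0.7},
    {"x": 0,"y": 0,"z": 0,"rx": 0,"ry": 0,"rz": 0,"gripper": 0.7},
    {"x": 0,"y": 0,"z": 30,"rx": 0,"ry": 0,"rz": 0,"gripper": 0.7},
    {"x": 0,"y": 0,"z": 70,"rx": 0,"ry": 0,"rz": 0,"gripper": 0.7},
    {"x": 0,"y": 0,"z": 110,"rx": 0,"ry": 0,"rz": 0,"gripper": 1},
    {"x": 20,"y": 25,"z": 150,"rx": 0,"ry": 0,"rz": 0,"gripper": 1},
    {"x": 40,"y": 60,"z": 190,"rx": 0,"ry": 0,"rz": 0,"gripper": 1},
  ],
)

```text
clock: 42.55
eef_pos: [483.2, 39.5, 196.3]
tcp_rot: [-3.142, 0.001, 3.053]
contact_force: [1.3, -0.7, -0.3]
opening: 1.001
grasp_force: 0.0
```

Request:
servo_tool(
  deltas=[
    {"x": 10,"y": 40,"z": 0,"rx": 0,"ry": 0,"rz": 0,"gripper": 1},
    {"x": 20,"y": 80,"z": 0,"rx": 0,"ry": 0,"rz": 0,"gripper": 1},
    {"x": 40,"y": 115,"z": 0,"rx": 0,"ry": 0,"rz": 0,"gripper": 1},
    {"x": 54,"y": 145,"z": 0,"rx": 0,"ry": 0,"rz": 0,"gripper": 1},
    {"x": 54,"y": 145,"z": 0,"rx": 0,"ry": 0,"rz": 0,"gripper": 1},
    {"x": 54,"y": 145,"z": 0,"rx": 0,"ry": 0,"rz": 0,"gripper": 1},
    {"x": 54,"y": 145,"z": 0,"rx": 0,"ry": 0,"rz": 0,"gripper": 1},
  ],
)

```text
clock: 43.25
eef_pos: [536.1, 183.7, 193.7]
tcp_rot: [-3.141, -0.001, 3.055]
contact_force: [0.1, -0.7, 0.1]
opening: 0.998
grasp_force: 0.0
```

```bash
python3 - <<'E'
from clamp import *
im,cm=snap("w15");s=r.sense();print(s['eef_pos'],s['tcp_rot'])
for o in clamps(im,cm): print(o)
E
```

```text
[536.17430626 183.5537193  193.79692291] [-3.14107087e+00 -7.46374684e-04  3.05407292e+00]
{'piv': array([482.1, 205.2]), 'grip': array([440.3, 215.3]), 'yaw': -0.238, 'len': np.float64(104.7), 'w': (np.float64(58.3), np.float64(27.7)), 'conf': 0.94}
{'piv': array([483.9, -14.7]), 'grip': array([526.8, -17.5]), 'yaw': 3.076, 'len': np.float64(105.6), 'w': (np.float64(63.6), np.float64(43.6)), 'conf': 0.85}
```

Request:
servo_tool(
  deltas=[
    {"x": -35,"y": 11,"z": -10,"rx": 0,"ry": 0,"rz": -0.08,"gripper": 1},
    {"x": -70,"y": 22,"z": -30,"rx": 0,"ry": 0,"rz": -0.151,"gripper": 1},
    {"x": -102,"y": 33,"z": -65,"rx": 0,"ry": 0,"rz": -0.151,"gripper": 1},
    {"x": -102,"y": 33,"z": -105,"rx": 0,"ry": 0,"rz": -0.151,"gripper": 1},
    {"x": -102,"y": 33,"z": -145,"rx": 0,"ry": 0,"rz": -0.151,"gripper": 1},
    {"x": -102,"y": 33,"z": -175,"rx": 0,"ry": 0,"rz": -0.151,"gripper": 1},
    {"x": -102,"y": 33,"z": -187,"rx": 0,"ry": 0,"rz": -0.151,"gripper": 1},
    {"x": -102,"y": 33,"z": -187,"rx": 0,"ry": 0,"rz": -0.151,"gripper": 1},
  ],
)

```text
clock: 44.15
eef_pos: [434.0, 216.6, 6.0]
tcp_rot: [-3.14, -0.002, 2.903]
contact_force: [0.8, -0.4, 0.8]
opening: 1.0
grasp_force: 0.0
```

Request:
servo_tool(
  deltas=[
    {"x": 0,"y": 0,"z": 0,"rx": 0,"ry": 0,"rz": 0,"gripper": -1},
    {"x": 0,"y": 0,"z": 0,"rx": 0,"ry": 0,"rz": 0,"gripper": -1},
    {"x": 0,"y": 0,"z": 0,"rx": 0,"ry": 0,"rz": 0,"gripper": -1},
    {"x": 0,"y": 0,"z": 0,"rx": 0,"ry": 0,"rz": 0,"gripper": -1},
    {"x": 0,"y": 0,"z": 0,"rx": 0,"ry": 0,"rz": 0,"gripper": -1},
    {"x": 0,"y": 0,"z": 0,"rx": 0,"ry": 0,"rz": 0,"gripper": -1},
  ],
)

```text
clock: 44.75
eef_pos: [436.7, 218.3, 9.4]
tcp_rot: [3.139, 0.003, 2.904]
contact_force: [-0.7, -1.1, 14.6]
opening: 0.193
grasp_force: 38.8
```

Request:
servo_tool(
  deltas=[
    {"x": 0,"y": 0,"z": 30,"rx": 0,"ry": 0,"rz": 0,"gripper": -1},
    {"x": -5,"y": 0,"z": 60,"rx": 0,"ry": 0,"rz": 0.05,"gripper": -1},
    {"x": -14,"y": -35,"z": 60,"rx": 0,"ry": 0,"rz": 0.1,"gripper": -1},
    {"x": -24,"y": -70,"z": 60,"rx": 0,"ry": 0,"rz": 0.151,"gripper": -1},
    {"x": -34,"y": -105,"z": 60,"rx": 0,"ry": 0,"rz": 0.151,"gripper": -1},
    {"x": -40,"y": -138,"z": 60,"rx": 0,"ry": 0,"rz": 0.151,"gripper": -1},
    {"x": -40,"y": -138,"z": 30,"rx": 0,"ry": 0,"rz": 0.151,"gripper": -1},
    {"x": -40,"y": -138,"z": 6,"rx": 0,"ry": 0,"rz": 0.151,"gripper": -1},
    {"x": -40,"y": -138,"z": 6,"rx": 0,"ry": 0,"rz": 0.151,"gripper": -1},
    {"x": -40,"y": -138,"z": 6,"rx": 0,"ry": 0,"rz": 0.151,"gripper": -1},
  ],
)

```text
clock: 45.75
eef_pos: [395.1, 79.6, 13.7]
tcp_rot: [-3.142, 0.0, 3.055]
contact_force: [0.2, 0.2, -1.3]
opening: 0.19
grasp_force: 39.9
```

```bash
python3 - <<'E'
from h import *
im,cm=snap("w16");s=r.sense();print(s['eef_pos'],s['tcp_rot'],s['contact_force'],s['opening'])
g=cv2.cvtColor(im,6);ref=cv2.cvtColor(cv2.imread("pics/w11.png"),6)
t=ref[262:300,295:345];res=cv2.matchTemplate(g[200:340,270:370],t,cv2.TM_CCOEFF_NORMED);_,v,_,l=cv2.minMaxLoc(res);print("handle end",l[0]+270+25,l[1]+200+9,v)
E
```

```text
[395.53669429  79.80949567  14.06851591] [3.14125772e+00 1.17590506e-03 3.05506442e+00] [ 1.17682045  0.50192025 -0.99995155] 0.18558319904041987
handle end 320 284 0.8782768249511719
```

Request:
servo_tool(
  deltas=[
    {"x": 0,"y": -0.7,"z": -4,"rx": 0,"ry": 0,"rz": 0,"gripper": -1},
    {"x": 12,"y": -1.7,"z": -4,"rx": 0,"ry": 0,"rz": 0,"gripper": -1},
    {"x": 24,"y": -2.8,"z": -4,"rx": 0,"ry": 0,"rz": 0,"gripper": -1},
    {"x": 36,"y": -3.8,"z": -4,"rx": 0,"ry": 0,"rz": 0,"gripper": -1},
    {"x": 45,"y": -4.6,"z": -4,"rx": 0,"ry": 0,"rz": 0,"gripper": -1},
    {"x": 45,"y": -4.6,"z": -4,"rx": 0,"ry": 0,"rz": 0,"gripper": -1},
  ],
)

```text
clock: 46.4
eef_pos: [442.4, 75.1, 9.4]
tcp_rot: [3.141, 0.003, 3.055]
contact_force: [3.7, -0.4, 5.2]
opening: 0.183
grasp_force: 40.1
```

Request:
servo_tool(
  deltas=[
    {"x": 6,"y": -0.5,"z": 0,"rx": 0,"ry": 0,"rz": 0,"gripper": -1},
    {"x": 12,"y": -1,"z": 0,"rx": 0,"ry": 0,"rz": 0,"gripper": -1},
    {"x": 12,"y": -1,"z": -0.5,"rx": 0,"ry": 0,"rz": 0,"gripper": -1},
    {"x": 12,"y": -1,"z": -0.5,"rx": 0,"ry": 0,"rz": 0,"gripper": -1},
  ],
)

```text
clock: 46.8
eef_pos: [447.5, 73.8, 9.0]
tcp_rot: [-3.14, -0.008, 3.054]
contact_force: [-17.5, 2.4, 33.3]
opening: 0.189
grasp_force: 42.2
```

Request:
servo_tool(
  deltas=[
    {"x": -6,"y": 0.5,"z": 1.5,"rx": 0,"ry": 0,"rz": 0,"gripper": -1},
    {"x": -14,"y": 1.2,"z": 2,"rx": 0,"ry": 0,"rz": 0,"gripper": -1},
    {"x": -30,"y": 2.6,"z": 2,"rx": 0,"ry": 0,"rz": 0,"gripper": -1},
    {"x": -57,"y": 5,"z": 2,"rx": 0,"ry": 0,"rz": 0,"gripper": -1},
    {"x": -57,"y": 5,"z": 2,"rx": 0,"ry": 0,"rz": 0,"gripper": -1},
    {"x": -57,"y": 5,"z": 2,"rx": 0,"ry": 0,"rz": 0,"gripper": -1},
  ],
)

```text
clock: 47.4
eef_pos: [394.3, 79.0, 10.4]
tcp_rot: [-3.141, -0.0, 3.055]
contact_force: [0.2, -0.1, -0.5]
opening: 0.184
grasp_force: 39.9
```

```bash
python3 - <<'E'
from h import *
im,cm=snap("w17");s=r.sense();print(s['eef_pos'],s['tcp_rot'],s['contact_force'],s['opening'])
b=r.grab_frame("top");cv2.imwrite("pics/top17.png",b);print([( [round(v) for v in d['box']],round(d['conf'],2)) for d in r.recognise("module1","top")])
sc=r.grab_frame("scene");cv2.imwrite("pics/scene17.png",sc)
cs=cam("scene");ct=cam("top")
u=w2p(ct,(540,0,20)).astype(int);v=w2p(cs,(530,0,20)).astype(int);print(u,v)
t=cv2.resize(b[u[1]-60:u[1]+60,u[0]-85:u[0]+85],(800,565),interpolation=cv2.INTER_CUBIC)
c=np.zeros((600,800,3),np.uint8)
t=cv2.resize(b[u[1]-45:u[1]+45,u[0]-75:u[0]+75],(500,300),interpolation=cv2.INTER_CUBIC)
z=cv2.resize(sc[v[1]-50:v[1]+50,v[0]-65:v[0]+65],(390,300),interpolation=cv2.INTER_CUBIC)
w=cv2.resize(im[230:480,210:430],(264,300))
c[:300,:500]=t;c[300:,:390]=z;c[300:,400:664]=w;cv2.imwrite("pics/c17.png",c)
g=cv2.cvtColor(im,6);ref=cv2.cvtColor(cv2.imread("pics/w11.png"),6)
t=ref[262:300,295:345];res=cv2.matchTemplate(g[200:340,270:370],t,cv2.TM_CCOEFF_NORMED);_,v,_,l=cv2.minMaxLoc(res);print("handle end",l[0]+270+25,l[1]+200+9,v)
E
```

```text
[395.34836599  79.08080186  10.52981198] [3.14138771e+00 8.40237466e-04 3.05502034e+00] [ 1.05256381  0.33843033 -0.63896841] 0.18602658298992875
[([306, 234, 12, 39], 0.88), ([341, 238, 14, 35], 0.71), ([380, 243, 12, 34], 0.68), ([229, 206, 196, 72], 0.19)]
[336 263] [326 268]
handle end 320 283 0.8887417316436768
```

View pics/c17.png

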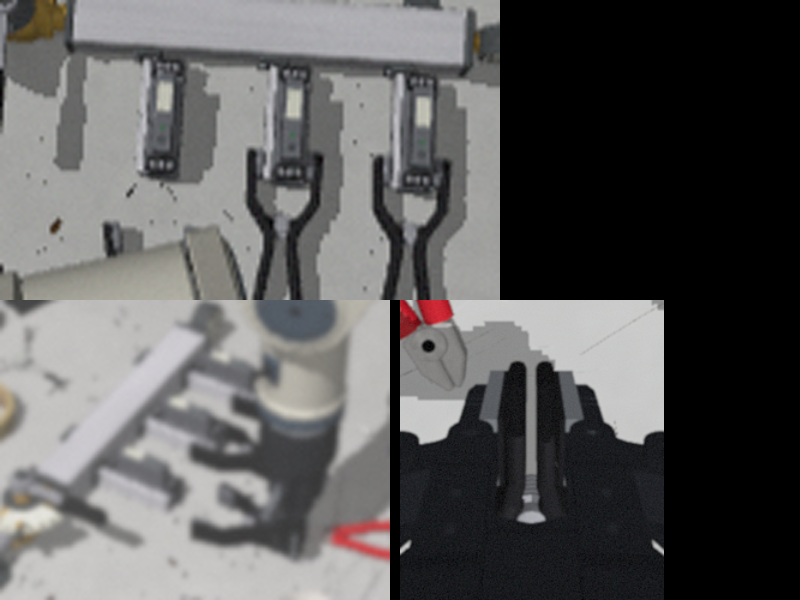

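Request:
servo_tool(
  deltas=[
    {"x": 12,"y": -1,"z": 0.3,"rx": 0,"ry": 0,"rz": 0,"gripper": -1},
    {"x": 24,"y": -2,"z": 0.3,"rx": 0,"ry": 0,"rz": 0,"gripper": -1},
    {"x": 36,"y": -3,"z": 0.3,"rx": 0,"ry": 0,"rz": 0,"gripper": -1},
    {"x": 45,"y": -4,"z": 0.3,"rx": 0,"ry": 0,"rz": 0,"gripper": -1},
    {"x": 51,"y": -4.5,"z": 0.3,"rx": 0,"ry": 0,"rz": 0,"gripper": -1},
    {"x": 51,"y": -4.5,"z": 0.3,"rx": 0,"ry": 0,"rz": 0,"gripper": -1},
  ],
)

```text
clock: 48.2
eef_pos: [446.9, 74.4, 10.8]
tcp_rot: [3.141, 0.001, 3.054]
contact_force: [-0.1, 0.7, -1.1]
opening: 0.187
grasp_force: 39.9
```

Request:
servo_tool(
  deltas=[
    {"x": 3,"y": -0.3,"z": 0,"rx": 0,"ry": 0,"rz": 0,"gripper": -1},
    {"x": 5.5,"y": -0.5,"z": 0,"rx": 0,"ry": 0,"rz": 0,"gripper": -1},
    {"x": 5.5,"y": -0.5,"z": 0,"rx": 0,"ry": 0,"rz": 0,"gripper": -1},
  ],
)

```text
clock: 48.5
eef_pos: [451.5, 74.0, 10.8]
tcp_rot: [3.142, 0.0, 3.055]
contact_force: [0.1, -0.5, -0.4]
opening: 0.188
grasp_force: 39.9
```

Request:
servo_tool(
  deltas=[
    {"x": 0,"y": 0,"z": -0.7,"rx": 0,"ry": 0,"rz": 0,"gripper": -1},
    {"x": 0,"y": 0,"z": -0.7,"rx": 0,"ry": 0,"rz": 0,"gripper": -0.3},
    {"x": 0,"y": 0,"z": -0.7,"rx": 0,"ry": 0,"rz": 0,"gripper": 0},
    {"x": 0,"y": 0,"z": -0.7,"rx": 0,"ry": 0,"rz": 0,"gripper": 0.5},
    {"x": 0,"y": 0,"z": -0.7,"rx": 0,"ry": 0,"rz": 0,"gripper": 0.7},
    {"x": 0,"y": 0,"z": -0.7,"rx": 0,"ry": 0,"rz": 0,"gripper": 0.7},
    {"x": 0,"y": 0,"z": 30,"rx": 0,"ry": 0,"rz": 0,"gripper": 0.7},
    {"x": 0,"y": 0,"z": 70,"rx": 0,"ry": 0,"rz": 0,"gripper": 0.7},
    {"x": 0,"y": 0,"z": 110,"rx": 0,"ry": 0,"rz": 0,"gripper": 0.5},
    {"x": 30,"y": 10,"z": 150,"rx": 0,"ry": 0,"rz": 0,"gripper": 0},
  ],
)

```text
clock: 49.5
eef_pos: [477.2, 82.9, 161.0]
tcp_rot: [-3.14, -0.004, 3.054]
contact_force: [1.4, 0.2, -0.8]
opening: 0.592
grasp_force: 0.0
```

Request:
servo_tool(
  deltas=[
    {"x": 40,"y": -25,"z": 20,"rx": 0,"ry": 0,"rz": 0,"gripper": 0},
    {"x": 85,"y": -50,"z": 40,"rx": 0,"ry": 0,"rz": 0,"gripper": 0},
    {"x": 100,"y": -80,"z": 60,"rx": 0,"ry": 0,"rz": 0,"gripper": 0},
    {"x": 100,"y": -80,"z": 60,"rx": 0,"ry": 0,"rz": 0,"gripper": 0},
    {"x": 100,"y": -80,"z": 60,"rx": 0,"ry": 0,"rz": 0,"gripper": 0},
    {"x": 100,"y": -80,"z": 60,"rx": 0,"ry": 0,"rz": 0,"gripper": 0},
  ],
)

```text
clock: 50.1
eef_pos: [579.3, 4.2, 219.0]
tcp_rot: [3.142, -0.002, 3.055]
contact_force: [-1.3, -0.2, -0.5]
opening: 0.502
grasp_force: 0.0
```

```bash
python3 - <<'E'
from clamp import *
im,cm=snap("w18");s=r.sense();print(s['eef_pos'],s['tcp_rot'],s['contact_force'])
for n in ("module1","clamp1","lever_grip"): print(n,[( [round(v) for v in d['box']],round(d['conf'],2)) for d in r.recognise(n,"wrist")])
# handle outer widths and centre at 44 behind nominal pivot, from dark pixels along rail-y
x=np.array([.9962,-.087]);y=np.array([.087,.9962])
v=cv2.cvtColor(im,cv2.COLOR_BGR2HSV)[...,2]
for n,b in (("b1",(555.2,-118.4)),("b2",(563.1,-28.8)),("b3",(571,60.8))):
    b=np.array(b)
    for dx in (-130,-122,-110,-100,-60,-50,-35,-30,-26):
        q=[]
        for t in np.arange(-40,46,.5):
            p=b+dx*x+t*y;u=w2p(cm,(*p,24)).round().astype(int)
            if 0<=u[0]<640 and 0<=u[1]<480 and v[u[1],u[0]]<75:q.append(t)
        q=np.array(q)
        if len(q):
            sp=np.split(q,np.nonzero(np.diff(q)>1.1)[0]+1);print(n,dx,[(float(a[0]),float(a[-1])) for a in sp if len(a)>3])
        else: print(n,dx,"none")
E
```

```text
[579.32540941   4.47024198 219.00104114] [ 3.14154822e+00 -2.17308579e-03  3.05531352e+00] [ 0.07707526 -0.00364839  0.22138724]
module1 [([271, 157, 26, 82], 0.84), ([361, 150, 28, 87], 0.77)]
clamp1 [([161, 52, 66, 128], 0.82), ([259, 53, 56, 123], 0.62), ([351, 53, 60, 128], 0.56)]
lever_grip [([493, 170, 46, 132], 0.94)]
b1 -130 none
b1 -122 [(-11.5, 0.0), (14.5, 25.0)]
b1 -110 [(-9.0, 1.0), (12.0, 23.0)]
b1 -100 [(-8.5, 3.5), (10.5, 21.5)]
b1 -60 [(-20.5, -6.0), (21.0, 32.5)]
b1 -50 [(-21.5, -9.0), (23.5, 33.5)]
b1 -35 [(-21.5, -17.5), (-11.5, -10.0), (-6.0, -4.5), (6.5, 9.5), (24.0, 34.0)]
b1 -30 [(-22.5, -18.0), (-7.5, -6.0), (-4.5, -3.0), (25.5, 33.5)]
b1 -26 [(-23.0, -16.5), (-1.0, 7.0), (24.5, 34.5)]
b2 -130 none
b2 -122 [(-12.5, -6.0), (13.0, 19.0)]
b2 -110 [(-10.0, -3.5), (11.0, 17.5)]
b2 -100 [(-9.0, -1.5), (9.5, 16.5)]
b2 -60 [(-20.5, -13.0), (21.0, 26.5)]
b2 -50 [(-22.0, -15.0), (23.5, 27.5)]
b2 -35 [(-22.5, -18.5), (-10.5, -9.0), (1.5, 3.0), (24.0, 28.5)]
b2 -30 [(-23.0, -18.5), (-6.0, -3.5), (25.0, 28.5)]
b2 -26 [(-23.0, -18.0), (24.0, 28.5)]
b3 -130 [(-11.5, -9.5), (15.0, 17.5)]
b3 -122 [(-15.5, -6.5), (9.5, 18.0)]
b3 -110 [(-13.5, -5.0), (7.5, 16.0)]
b3 -100 [(-12.0, -3.5), (6.5, 14.0)]
b3 -60 [(-23.5, -14.5), (16.0, 26.5)]
b3 -50 [(-24.0, -19.0), (18.5, 26.5)]
b3 -35 [(-24.5, -18.5), (-10.5, -8.0), (2.5, 4.0), (24.5, 27.5)]
b3 -30 [(-25.5, -18.0), (-6.5, -3.0), (24.5, 28.0)]
b3 -26 [(-25.0, -18.0), (-7.0, -5.0), (24.0, 27.5)]
```

Request:
servo_tool(
  deltas=[
    {"x": 7,"y": 14,"z": 0,"rx": 0,"ry": 0,"rz": -0.12,"gripper": 0},
    {"x": 14,"y": 28,"z": 0,"rx": 0,"ry": 0,"rz": -0.24,"gripper": 0},
    {"x": 21,"y": 42,"z": -10,"rx": 0,"ry": 0,"rz": -0.36,"gripper": 0},
    {"x": 28,"y": 56,"z": -20,"rx": 0,"ry": 0,"rz": -0.48,"gripper": 0},
    {"x": 35,"y": 70,"z": -30,"rx": 0,"ry": 0,"rz": -0.6,"gripper": 0},
    {"x": 42,"y": 84,"z": -40,"rx": 0,"ry": 0,"rz": -0.72,"gripper": 0},
    {"x": 49,"y": 98,"z": -50,"rx": 0,"ry": 0,"rz": -0.84,"gripper": 0},
    {"x": 56,"y": 112,"z": -60,"rx": 0,"ry": 0,"rz": -0.96,"gripper": 0},
    {"x": 64,"y": 126,"z": -70,"rx": 0,"ry": 0,"rz": -1.08,"gripper": 0},
    {"x": 72,"y": 138,"z": -79,"rx": 0,"ry": 0,"rz": -1.135,"gripper": 0},
  ],
)

```text
clock: 51.3
eef_pos: [652.4, 143.0, 140.1]
tcp_rot: [-3.141, -0.0, 1.916]
contact_force: [-0.1, -0.2, 0.0]
opening: 0.503
grasp_force: 0.0
```

Request:
servo_tool(
  deltas=[
    {"x": 0,"y": 0,"z": 0,"rx": 0,"ry": 0,"rz": 0,"gripper": 0},
    {"x": 0,"y": 0,"z": 0,"rx": 0,"ry": 0,"rz": 0,"gripper": 0},
    {"x": 0,"y": 0,"z": 0,"rx": 0,"ry": 0,"rz": 0,"gripper": 0},
  ],
)

```text
clock: 51.6
eef_pos: [652.4, 141.5, 141.4]
tcp_rot: [3.142, 0.0, 1.921]
contact_force: [-0.0, -1.3, 0.6]
opening: 0.501
grasp_force: 0.0
```

```bash
cat > tab.py <<'E'
from h import *
def prof(name,zs=(45,52),A=(645.7,169),rs=(34,38,42,46,50,54,58,62)):
    im=cv2.imread(f"pics/{name}.png");cm=load(name);v=im.max(2).astype(int)
    for z in zs:
        print(name,"z",z,"theta .6 .. 1.6 step .05")
        for rr in rs:
            print(rr,[int(v[tuple(w2p(cm,(A[0]+rr*np.cos(3.055-t),A[1]+rr*np.sin(3.055-t),z)).round().astype(int)[::-1])]) for t in np.arange(.6,1.61,.05)])
E
python3 - <<'E'
from tab import *
im,cm=snap("w19");s=r.sense();print(s['eef_pos'],s['tcp_rot'])
for n in ("tab_mark","lever_grip"): print(n,[( [round(v) for v in d['box']],round(d['conf'],2)) for d in r.recognise(n,"wrist")])
print("axis px",w2p(cm,(645.7,169,80)))
prof("w19")
for z in (45,55,60):
  for t in (.95,1.05,1.15): print(z,t,w2p(cm,(645.7+58*np.cos(3.055-t),169+58*np.sin(3.055-t),z)).round(1))
E
```

```text
[652.56086761 141.33441086 141.55230204] [3.14125199e+00 1.93863636e-04 1.92064234e+00]
tab_mark [([128, 80, 261, 393], 0.72), ([24, 231, 118, 69], 0.57), ([364, 325, 99, 96], 0.4)]
lever_grip [([167, 135, 177, 102], 0.67)]
axis px [323.71252517 216.73436642]
w19 z 45 theta .6 .. 1.6 step .05
34 [221, 225, 222, 227, 227, 219, 220, 195, 165, 230, 222, 225, 223, 220, 226, 223, 221, 231, 219, 218, 215]
38 [217, 223, 218, 205, 220, 219, 179, 101, 86, 101, 112, 232, 221, 219, 231, 219, 220, 225, 219, 172, 185]
42 [220, 220, 217, 186, 220, 220, 219, 147, 196, 196, 174, 223, 219, 219, 127, 221, 220, 228, 221, 198, 171]
46 [217, 223, 220, 187, 218, 218, 227, 136, 200, 208, 186, 219, 221, 220, 121, 221, 219, 224, 220, 194, 171]
50 [199, 201, 198, 199, 199, 199, 198, 175, 107, 105, 180, 190, 138, 54, 64, 100, 154, 166, 174, 180, 173]
54 [200, 199, 199, 197, 198, 198, 197, 182, 78, 107, 167, 144, 91, 98, 66, 72, 140, 161, 174, 180, 170]
58 [202, 199, 198, 197, 199, 197, 196, 198, 60, 70, 175, 198, 91, 110, 103, 70, 99, 117, 134, 137, 140]
62 [199, 200, 198, 196, 198, 197, 198, 198, 198, 197, 19
[... 440 characters left out ...]
218, 222, 136, 200, 208, 186, 219, 221, 221, 121, 220, 221, 221, 220, 132, 171]
50 [198, 199, 196, 199, 198, 199, 198, 174, 107, 109, 180, 190, 128, 55, 62, 123, 154, 169, 181, 179, 171]
54 [198, 200, 198, 199, 198, 198, 199, 182, 78, 107, 197, 168, 93, 98, 66, 79, 143, 165, 178, 178, 169]
58 [199, 199, 198, 197, 199, 198, 198, 197, 62, 70, 141, 190, 101, 108, 86, 83, 107, 127, 142, 148, 138]
62 [199, 200, 199, 131, 200, 196, 200, 199, 200, 197, 197, 200, 98, 100, 106, 98, 138, 153, 163, 167, 162]
45 0.95 [306.7 117.7]
45 1.05 [315.7 116.4]
45 1.15 [324.8 116.1]
55 0.95 [306.2 116.8]
55 1.05 [315.6 115.4]
55 1.15 [325.1 115.1]
60 0.95 [305.9 116.3]
60 1.05 [315.5 114.9]
60 1.15 [325.2 114.6]
```

```bash
python3 - <<'E'
from tab import *
im=cv2.imread("pics/w19.png");cm=load("w19");v=im.max(2).astype(float)
th=np.arange(.85,1.2,.01)
for A in ((645.7,169),(645.5,168.2)):
  for rr in (37,38,42,44,46,52,54,56,58,60):
    P=np.array([w2p(cm,(A[0]+rr*np.cos(3.055-t),A[1]+rr*np.sin(3.055-t),52)) for t in th],np.float32)
    g=cv2.remap(cv2.merge([v.astype(np.float32)]),P[:,None,0],P[:,None,1],cv2.INTER_LINEAR).ravel()
    if 40<rr<48: # yellow: use blue channel
        g=cv2.remap(im[...,0].astype(np.float32),P[:,None,0],P[:,None,1],cv2.INTER_LINEAR).ravel()
    w=np.clip(175-g,0,None);d=th[w>20];print(A,rr,round((w*th).sum()/w.sum(),3),d.min().round(2) if len(d) else None,d.max().round(2) if len(d) else None)
# hub circle
h=cv2.HoughCircles(cv2.medianBlur(cv2.cvtColor(im[170:270,270:380],6),3),cv2.HOUGH_GRADIENT,1,20,param1=80,param2=15,minRadius=6,maxRadius=30);print(h+np.array([270,170,0]) if h is not None else None)
E
```

```text
(645.7, 169) 37 1.018 0.93 1.1
(645.7, 169) 38 1.013 0.93 1.1
(645.7, 169) 42 1.014 0.93 1.1
(645.7, 169) 44 1.023 0.95 1.1
(645.7, 169) 46 1.017 0.95 1.09
(645.7, 169) 52 1.045 0.97 1.19
(645.7, 169) 54 1.051 0.97 1.19
(645.7, 169) 56 1.047 0.97 1.19
(645.7, 169) 58 1.043 0.97 1.19
(645.7, 169) 60 1.051 0.96 1.19
(645.5, 168.2) 37 1.033 0.95 1.12
(645.5, 168.2) 38 1.031 0.95 1.11
(645.5, 168.2) 42 1.024 0.94 1.11
(645.5, 168.2) 44 1.034 0.96 1.11
(645.5, 168.2) 46 1.032 0.96 1.1
(645.5, 168.2) 52 1.051 0.98 1.19
(645.5, 168.2) 54 1.057 0.98 1.19
(645.5, 168.2) 56 1.051 0.98 1.19
(645.5, 168.2) 58 1.045 0.98 1.19
(645.5, 168.2) 60 1.053 0.97 1.19
[[[323.5        206.5         29.39999962]
  [307.5        230.5         21.60000038]]]
```

Request:
servo_tool(
  deltas=[
    {"x": -8,"y": 3,"z": 10,"rx": 0,"ry": 0,"rz": 0.12,"gripper": 0},
    {"x": -16,"y": 6,"z": 10,"rx": 0,"ry": 0,"rz": 0.24,"gripper": 0},
    {"x": -24,"y": 9,"z": 10,"rx": 0,"ry": 0,"rz": 0.36,"gripper": 0},
    {"x": -32,"y": 12,"z": 10,"rx": 0,"ry": 0,"rz": 0.48,"gripper": 0},
    {"x": -40,"y": 16,"z": 10,"rx": 0,"ry": 0,"rz": 0.6,"gripper": 0},
    {"x": -48,"y": 20,"z": 10,"rx": 0,"ry": 0,"rz": 0.72,"gripper": 0},
    {"x": -56,"y": 24,"z": 10,"rx": 0,"ry": 0,"rz": 0.84,"gripper": 0},
    {"x": -64,"y": 28,"z": 10,"rx": 0,"ry": 0,"rz": 0.96,"gripper": 0},
    {"x": -72,"y": 32,"z": 0,"rx": 0,"ry": 0,"rz": 1.08,"gripper": 0},
    {"x": -81,"y": 34,"z": 0,"rx": 0,"ry": 0,"rz": 1.135,"gripper": 0},
  ],
)

```text
clock: 52.75
eef_pos: [570.9, 175.5, 140.5]
tcp_rot: [-3.141, -0.001, 3.059]
contact_force: [-0.7, 0.4, -0.2]
opening: 0.501
grasp_force: 0.0
```

Request:
servo_tool(
  deltas=[
    {"x": 0,"y": 0,"z": 0,"rx": 0,"ry": 0,"rz": 0,"gripper": 0},
    {"x": 0,"y": 0,"z": 0,"rx": 0,"ry": 0,"rz": 0,"gripper": 0},
    {"x": 0,"y": 0,"z": -30,"rx": 0,"ry": 0,"rz": 0,"gripper": 0},
    {"x": 0,"y": 0,"z": -60,"rx": 0,"ry": 0,"rz": 0,"gripper": 0},
    {"x": 0,"y": 0,"z": -88,"rx": 0,"ry": 0,"rz": 0,"gripper": 0},
    {"x": 0,"y": 0,"z": -88,"rx": 0,"ry": 0,"rz": 0,"gripper": -1},
    {"x": 0,"y": 0,"z": -88,"rx": 0,"ry": 0,"rz": 0,"gripper": -1},
    {"x": 0,"y": 0,"z": -88,"rx": 0,"ry": 0,"rz": 0,"gripper": -1},
    {"x": 0,"y": 0,"z": -88,"rx": 0,"ry": 0,"rz": 0,"gripper": -1},
  ],
  newtons=25,
)

```text
clock: 53.65
eef_pos: [572.3, 175.7, 53.7]
tcp_rot: [3.141, 0.001, 3.054]
contact_force: [3.1, -1.7, -9.3]
opening: 0.147
grasp_force: 29.0
```

```bash
python3 - <<'E'
from h import *
s=r.sense();print(s['eef_pos'],s['tcp_rot'],s['contact_force'],s['opening'])
A=np.array([645.7,169]);d=s['eef_pos'][:2]-A;print(np.hypot(*d),np.arctan2(d[1],d[0]))
for t in (.1,.2,.3,.4,.5,.6,.7,.8,.9,1.0,1.03):
    c,q=np.cos(-t),np.sin(-t);print(t,(np.array([c*d[0]-q*d[1],q*d[0]+c*d[1]])-d).round(1))
E
```

```text
[572.3360163  175.66459791  53.73553763] [3.14130686e+00 1.22220280e-03 3.05420958e+00] [ 3.13566527 -1.69366597 -9.31595552] 0.14673377152248301
73.66607747274219 3.0509984033041953
0.1 [1.  7.3]
0.2 [ 2.8 14.4]
0.3 [ 5.2 21.4]
0.4 [ 8.4 28. ]
0.5 [12.2 34.4]
0.6 [16.6 40.3]
0.7 [21.5 45.7]
0.8 [27.  50.6]
0.9 [33.  54.9]
1.0 [39.3 58.7]
1.03 [41.3 59.7]
```

Request:
servo_tool(
  deltas=[
    {"x": 1,"y": 7.3,"z": 0,"rx": 0,"ry": 0,"rz": -0.1,"gripper": -1},
    {"x": 2.8,"y": 14.4,"z": 0,"rx": 0,"ry": 0,"rz": -0.2,"gripper": -1},
    {"x": 5.2,"y": 21.4,"z": 0,"rx": 0,"ry": 0,"rz": -0.3,"gripper": -1},
    {"x": 8.4,"y": 28,"z": 0,"rx": 0,"ry": 0,"rz": -0.4,"gripper": -1},
    {"x": 12.2,"y": 34.4,"z": 0,"rx": 0,"ry": 0,"rz": -0.5,"gripper": -1},
    {"x": 16.6,"y": 40.3,"z": 0,"rx": 0,"ry": 0,"rz": -0.6,"gripper": -1},
    {"x": 21.5,"y": 45.7,"z": 0,"rx": 0,"ry": 0,"rz": -0.7,"gripper": -1},
    {"x": 27,"y": 50.6,"z": 0,"rx": 0,"ry": 0,"rz": -0.8,"gripper": -1},
    {"x": 33,"y": 54.9,"z": 0,"rx": 0,"ry": 0,"rz": -0.9,"gripper": -1},
    {"x": 39.3,"y": 58.7,"z": 0,"rx": 0,"ry": 0,"rz": -1.0,"gripper": -1},
  ],
)

```text
clock: 54.65
eef_pos: [611.2, 233.3, 53.7]
tcp_rot: [-3.141, 0.002, 2.051]
contact_force: [1.3, -8.6, -5.5]
opening: 0.147
grasp_force: 29.5
```

Request:
servo_tool(
  deltas=[
    {"x": 2,"y": 1,"z": 0,"rx": 0,"ry": 0,"rz": -0.03,"gripper": -1},
    {"x": 2,"y": 1,"z": 0,"rx": 0,"ry": 0,"rz": -0.03,"gripper": -1},
    {"x": 2,"y": 1,"z": 0,"rx": 0,"ry": 0,"rz": -0.03,"gripper": -1},
    {"x": 2,"y": 1,"z": 0,"rx": 0,"ry": 0,"rz": -0.03,"gripper": -1},
  ],
)

```text
clock: 55.05
eef_pos: [613.3, 234.3, 53.7]
tcp_rot: [-3.141, 0.001, 2.024]
contact_force: [0.7, -7.1, -5.6]
opening: 0.147
grasp_force: 29.5
```

Request:
servo_tool(
  deltas=[
    {"x": 0,"y": 0,"z": 0,"rx": 0,"ry": 0,"rz": 0,"gripper": 0},
    {"x": 0,"y": 0,"z": 0,"rx": 0,"ry": 0,"rz": 0,"gripper": 0},
    {"x": 0,"y": 0,"z": 0,"rx": 0,"ry": 0,"rz": 0,"gripper": 0},
    {"x": 0,"y": 0,"z": 40,"rx": 0,"ry": 0,"rz": 0,"gripper": 0},
    {"x": 0,"y": 0,"z": 88,"rx": 0,"ry": 0,"rz": 0,"gripper": 0},
    {"x": 20,"y": -40,"z": 88,"rx": 0,"ry": 0,"rz": -0.105,"gripper": 0},
    {"x": 39,"y": -80,"z": 88,"rx": 0,"ry": 0,"rz": -0.105,"gripper": 0},
    {"x": 39,"y": -93,"z": 88,"rx": 0,"ry": 0,"rz": -0.105,"gripper": 0},
    {"x": 39,"y": -93,"z": 88,"rx": 0,"ry": 0,"rz": -0.105,"gripper": 0},
    {"x": 39,"y": -93,"z": 88,"rx": 0,"ry": 0,"rz": -0.105,"gripper": 0},
  ],
)

```text
clock: 56.05
eef_pos: [651.6, 143.1, 141.0]
tcp_rot: [-3.141, -0.001, 1.919]
contact_force: [-0.9, 0.0, 0.1]
opening: 0.498
grasp_force: 0.0
```

```bash
python3 - <<'E'
from tab import *
im,cm=snap("w20");s=r.sense();print(s['eef_pos'],s['tcp_rot'])
v=im.max(2).astype(np.float32);th=np.arange(.7,1.4,.01)
for rr in (35,40,44,66,72,78,84,90):
    P=np.array([w2p(cm,(645.7+rr*np.cos(3.055-t),169+rr*np.sin(3.055-t),79)) for t in th],np.float32)
    g=cv2.remap(v,P[:,None,0],P[:,None,1],cv2.INTER_LINEAR).ravel();print(rr,g[::2].astype(int).tolist())
    d=th[g<60];print("   dark",d.min().round(2) if len(d) else None,d.max().round(2) if len(d) else None,d.mean().round(3) if len(d) else None)
E
```

```text
[651.52981061 143.58796384 140.94427569] [-3.14139354e+00 -5.81971898e-04  1.92027251e+00]
35 [150, 151, 153, 151, 153, 150, 150, 151, 145, 136, 159, 175, 177, 175, 176, 175, 177, 176, 176, 177, 173, 174, 178, 204, 223, 219, 223, 228, 226, 225, 221, 218, 222, 227, 226]
   dark None None None
40 [181, 152, 150, 152, 148, 109, 91, 141, 152, 146, 136, 166, 175, 175, 175, 175, 177, 178, 177, 176, 175, 175, 201, 232, 224, 217, 216, 217, 218, 219, 217, 217, 218, 224, 224]
   dark None None None
44 [160, 150, 151, 151, 150, 103, 99, 147, 151, 153, 144, 152, 175, 175, 177, 175, 178, 179, 176, 177, 175, 177, 212, 225, 219, 218, 217, 210, 152, 169, 218, 218, 217, 220, 223]
   dark None None None
66 [196, 195, 196, 197, 194, 196, 195, 195, 197, 197, 181, 181, 66, 31, 31, 38, 40, 47, 41, 38, 38, 133, 195, 195, 194, 164, 100, 102, 99, 103, 101, 100, 103, 137, 153]
   dark 0.95 1.11 1.03
72 [195, 194, 194, 194, 195, 194, 195, 195, 195, 196, 195, 199, 144, 25, 29, 41, 40, 40, 38, 39, 31, 179, 196, 194, 194, 195, 195, 196, 189, 174, 153, 123, 105, 106, 106]
   dark 0.95 1.1 1.025
78 [192, 175, 92, 50, 133, 194, 195, 195, 194, 193, 195, 196, 190, 21, 29, 34, 40, 37, 37, 34, 59, 196, 194, 194, 186, 186, 192, 196, 195, 194, 195, 194, 195, 196, 196]
   dark 0.75 1.1 0.998
84 [194, 194, 194, 195, 165, 175, 194, 194, 195, 194, 195, 195, 194, 78, 26, 37, 41, 37, 43, 39, 93, 186, 194, 193, 192, 192, 194, 192, 192, 193, 194, 196, 195, 189, 176]
   dark 0.97 1.09 1.03
90 [194, 194, 195, 192, 194, 196, 195, 195, 192, 195, 194, 192, 193, 134, 27, 33, 41, 38, 40, 36, 143, 193, 192, 194, 191, 192, 192, 194, 193, 194, 194, 196, 196, 194, 196]
   dark 0.97 1.09 1.03
```

Request:
servo_tool(
  deltas=[
    {"x": 0,"y": 0,"z": 30,"rx": 0,"ry": 0,"rz": 0.12,"gripper": 0},
    {"x": -7,"y": -14,"z": 60,"rx": 0,"ry": 0,"rz": 0.24,"gripper": 0},
    {"x": -14,"y": -28,"z": 78,"rx": 0,"ry": 0,"rz": 0.36,"gripper": 0},
    {"x": -21,"y": -42,"z": 78,"rx": 0,"ry": 0,"rz": 0.48,"gripper": 0},
    {"x": -30,"y": -58,"z": 78,"rx": 0,"ry": 0,"rz": 0.6,"gripper": 0},
    {"x": -39,"y": -74,"z": 78,"rx": 0,"ry": 0,"rz": 0.72,"gripper": 0},
    {"x": -48,"y": -90,"z": 78,"rx": 0,"ry": 0,"rz": 0.84,"gripper": 0},
    {"x": -57,"y": -106,"z": 78,"rx": 0,"ry": 0,"rz": 0.96,"gripper": 0},
    {"x": -66,"y": -122,"z": 78,"rx": 0,"ry": 0,"rz": 1.08,"gripper": 0},
    {"x": -73,"y": -138,"z": 78,"rx": 0,"ry": 0,"rz": 1.135,"gripper": 0},
  ],
)

```text
clock: 57.1
eef_pos: [578.3, 5.6, 218.9]
tcp_rot: [3.141, -0.0, 3.061]
contact_force: [0.1, 0.1, 0.3]
opening: 0.499
grasp_force: 0.0
```

Request:
servo_tool(
  deltas=[
    {"x": 0,"y": 0,"z": 0,"rx": 0,"ry": 0,"rz": 0,"gripper": 0},
    {"x": 0,"y": 0,"z": 0,"rx": 0,"ry": 0,"rz": 0,"gripper": 0},
    {"x": 0,"y": 0,"z": 0,"rx": 0,"ry": 0,"rz": 0,"gripper": 0},
    {"x": 0,"y": 0,"z": 0,"rx": 0,"ry": 0,"rz": 0,"gripper": 0},
  ],
)

```text
clock: 57.5
eef_pos: [579.3, 5.5, 219.0]
tcp_rot: [3.141, 0.0, 3.055]
contact_force: [0.5, -0.7, -0.9]
opening: 0.5
grasp_force: 0.0
```

```bash
python3 - <<'E'
from h import *
im,cm=snap("w21");s=r.sense();print(s['eef_pos'],s['tcp_rot'],s['contact_force'],s['clock'])
for n in ("module1","clamp1"): print(n,[( [round(v) for v in d['box']],round(d['conf'],2)) for d in r.recognise(n,"wrist")])
c0=load("w18");im0=cv2.imread("pics/w18.png")
# warp to w18 via plane z=24 homography and difference over rail region
g=[(440,-160,24),(440,110,24),(600,110,24),(600,-160,24)]
H=cv2.getPerspectiveTransform(np.float32([w2p(cm,p) for p in g]),np.float32([w2p(c0,p) for p in g]))
w=cv2.warpPerspective(im,H,(640,480));d=cv2.absdiff(w,im0).max(2)
for n,b in (("b1",(555.2,-118.4)),("b2",(563.1,-28.8)),("b3",(571,60.8))):
    u=w2p(c0,(b[0]-70,b[1]+6,24)).astype(int);a=d[u[1]-65:u[1]+65,u[0]-40:u[0]+40];print(n,a.mean().round(1),(a>60).mean().round(3))
E
```

```text
[579.30275933   5.2762875  218.96562644] [3.14142746e+00 7.49224142e-05 3.05522742e+00] [0.50413528 0.51558    0.27315054] 57.55
module1 [([270, 157, 27, 83], 0.83), ([171, 153, 37, 86], 0.68), ([359, 151, 30, 88], 0.66)]
clamp1 [([258, 53, 60, 127], 0.64), ([158, 52, 67, 131], 0.57)]
b1 5.4 0.0
b2 4.7 0.0
b3 4.7 0.0
```

Nothing has moved since the clamps were set; handing in.

```bash
python3 -c "
from rig import r
print(r.sign_off())"
```

```text
the job is handed in; nothing more can be done
None
```

The job is handed in and the result was not reported back: all three modules are seated and clamped in bays 1–3, and by camera the valve lever and tab both read about 1.03 rad (tab good to about ±0.03). The multimeter, jar and tape were not touched.

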